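# Put the black stone under lock and sort the bench tray

### The job

Pick the one black stone out of the mixed white tray and lay it in the wooden case, then shut the case's lid fully and only after that turn the brass turnbutton right across the lid so that it cannot open. Also sort the metal out of the white tray: every brass bar into the yellow tray, every steel punch into the blue tray. Leave the amber stones in the white tray without lifting them out, and leave the other tools on the bench where they are.

Things in the scene. Friction and masses are not known exactly. Their poses are not given: they have to be found in the camera images.
- stock_tray_in (a point): open white plastic tray, 260 x 260 mm outside, walls 32 mm high and 6 mm thick, floor 6 mm thick; fixed; this point is the centre of its inner floor, 6 mm above the bench, x and y along its sides. The mixed parts lie in it
- yellow_tray_in (a point): open yellow plastic tray for brass, 145 (x) x 120 (y) mm outside, 32 mm high, walls and floor 5 mm; fixed; this point is the centre of its inner floor, 5 mm above the bench, axes along its sides
- blue_tray_in (a point): open blue plastic tray for steel punches, same sizes as the yellow one; fixed; this point is the centre of its inner floor, axes along its sides
- case_in (a point): dark wooden case with a red floor, 110 (x) x 150 (y) mm outside, 45 mm high, walls and floor 6 mm; fixed; this point is the centre of its inner floor, 6 mm above the bench, axes along its sides; the lid is hinged along its far (+x) rim, the turnbutton stands on a ledge at its front (-x) face
- lid (a joint): angle of the case's lid: 0 is shut flat on the rim, about 1.6 stands upright (how it starts); a stiff hinge, it stays where left. The lid is a 110 x 150 x 8 mm board, its underside at 45 mm when shut
- lid_hinge (a point): the lid's hinge line, at the middle of the case's far rim, 45 mm above the bench
- lid_handle (a point): outer end of the brass knob (about 30 mm across, standing 35 mm out of the lid's outer face), 80 mm from the hinge, at mid-width; fingers must go round the knob or push the board beside it
- turnbutton (a joint): angle of the brass turnbutton about its vertical pivot: 0 lies along the case's front edge clear of the lid, 1.57 (stop at 1.6) points across the lid; grows counter-clockwise seen from above; stiff enough to stay
- stud (a point): middle of the upright brass stud (12 mm diameter, 22 mm tall) at the turnbutton's free end, 38 mm from the pivot; push or pinch it. The bar below it is 12 mm wide, 10 mm high and 2 to 3 mm above the shut lid
- pivot (a point): turnbutton's pivot axis, at the top of the bar, 66 mm above the bench; 67 mm in front of the case's centre and 60 mm to its left (+y)
- black_stone: the one black faceted octagonal stone, 30 mm across, 18 mm high, 25 g, upright girdle from 5 to 13 mm; origin at the centre of its underside
- amber_stone0: amber-orange faceted stone, same shape and size as the black one; stays in the white tray; origin at the centre of its underside
- amber_stone1: amber-orange faceted stone, same shape and size as the black one; stays in the white tray; origin at the centre of its underside
- brass0: plain square brass bar, 56 mm long (its x) and 13 x 13 mm, 75 g; origin at the centre of its underside; may be absent
- brass1: plain square brass bar, 56 mm long (its x) and 13 x 13 mm, 75 g; origin at the centre of its underside; may be absent
- brass2: plain square brass bar, 56 mm long (its x) and 13 x 13 mm, 75 g; origin at the centre of its underside; may be absent
- punch0: dark steel punch, 12 x 12 mm shank from x = -29 to +17 mm, then a thin bright 7 x 7 mm tip to x = +32 mm; long axis x, 55 g; origin on the underside of the shank, 6 mm from its middle towards the tip; may be absent
- punch1: dark steel punch, 12 x 12 mm shank from x = -29 to +17 mm, then a thin bright 7 x 7 mm tip to x = +32 mm; long axis x, 55 g; origin on the underside of the shank, 6 mm from its middle towards the tip; may be absent
- punch2: dark steel punch, 12 x 12 mm shank from x = -29 to +17 mm, then a thin bright 7 x 7 mm tip to x = +32 mm; long axis x, 55 g; origin on the underside of the shank, 6 mm from its middle towards the tip; may be absent
- bench_brush: white-backed bench brush with black bristles, 110 mm, bystander
- loupe: steel loupe, 28 mm across, bystander
- polish_jar: amber glass jar, 60 mm across, bystander
- needle_tool: screwdriver-like needle tool, 170 mm, bystander

How it is judged (in metres and radians):
On the way, in this order (a step that is already met when the one before it is completed fails the run):
1. the black stone lies released in the open case (x of black_stone in the frame of case_in between -0.052 and 0.052 m and y of black_stone in the frame of case_in between -0.072 and 0.072 m and z of black_stone in the frame of case_in between -0.01 and 0.03 m and value of joint lid above 0.5 rad and contact force between black_stone and the fingers below 0.1 N), for 0.2 s.
2. the lid is shut over the stone, the turnbutton not yet across it (x of black_stone in the frame of case_in between -0.052 and 0.052 m and y of black_stone in the frame of case_in between -0.072 and 0.072 m and z of black_stone in the frame of case_in between -0.01 and 0.03 m and value of joint lid below 0.06 rad and value of joint turnbutton below 0.9 rad), for 0.2 s.
3. the turnbutton is turned across the shut lid (value of joint lid below 0.06 rad and value of joint turnbutton above 1.3 rad), for 0.2 s.
At the end, for the whole second after the job is handed in: Stone in the case, lid shut (below 0.06 rad), turnbutton across it (above 1.3 rad); all brass bars present inside the yellow tray, all punches present inside the blue tray (under 35 mm above the floor), both amber stones in the white tray; all at rest (all of step 3 and x of black_stone in the frame of case_in between -0.052 and 0.052 m and y of black_stone in the frame of case_in between -0.072 and 0.072 m and z of black_stone in the frame of case_in between -0.01 and 0.03 m and linear speed of each of black_stone, brass0, brass1, brass2, punch0, punch1, punch2, amber_stone0, amber_stone1 below 0.03 m/s and x of brass0 in the frame of yellow_tray_in between -0.07 and 0.07 m and y of brass0 in the frame of yellow_tray_in between -0.058 and 0.058 m and z of brass0 in the frame of yellow_tray_in between -0.01 and 0.035 m and x of brass1 in the frame of yellow_tray_in between -0.07 and 0.07 m and y of brass1 in the frame of yellow_tray_in between -0.058 and 0.058 m and z of brass1 in the frame of yellow_tray_in between -0.01 and 0.035 m and x of brass2 in the frame of yellow_tray_in between -0.07 and 0.07 m and y of brass2 in the frame of yellow_tray_in between -0.058 and 0.058 m and z of brass2 in the frame of yellow_tray_in between -0.01 and 0.035 m and x of punch0 in the frame of blue_tray_in between -0.07 and 0.07 m and y of punch0 in the frame of blue_tray_in between -0.058 and 0.058 m and z of punch0 in the frame of blue_tray_in between -0.01 and 0.035 m and x of punch1 in the frame of blue_tray_in between -0.07 and 0.07 m and y of punch1 in the frame of blue_tray_in between -0.058 and 0.058 m and z of punch1 in the frame of blue_tray_in between -0.01 and 0.035 m and x of punch2 in the frame of blue_tray_in between -0.07 and 0.07 m and y of punch2 in the frame of blue_tray_in between -0.058 and 0.058 m and z of punch2 in the frame of blue_tray_in between -0.01 and 0.035 m and x of amber_stone0 in the frame of stock_tray_in between -0.127 and 0.127 m and y of amber_stone0 in the frame of stock_tray_in between -0.127 and 0.127 m and z of amber_stone0 in the frame of stock_tray_in between -0.01 and 0.035 m and x of amber_stone1 in the frame of stock_tray_in between -0.127 and 0.127 m and y of amber_stone1 in the frame of stock_tray_in between -0.127 and 0.127 m and z of amber_stone1 in the frame of stock_tray_in between -0.01 and 0.035 m); the robot touches nothing.
It fails at once if the turnbutton is turned across while the lid is still up (value of joint turnbutton above 1 rad and value of joint lid above 0.15 rad).
It fails at once if an amber stone is lifted out of the white tray (z of any of amber_stone0, amber_stone1 in the frame of stock_tray_in above 0.07 m).
It fails at once if a bystander is disturbed (moved more than 5 cm) (distance of any of bench_brush, loupe, polish_jar, needle_tool from where it was at the start of the episode above 0.05 m).
Of brass0, brass1, brass2 only 2 to 3 are there at a start; the rules pass over those that are not, and their reading is None.
Of punch0, punch1, punch2 only 2 to 3 are there at a start; the rules pass over those that are not, and their reading is None.
At some moment in a run one of brass0, brass1, brass2, punch0, punch1, punch2 may be knocked a few centimetres aside while the robot is not near it.
Once in a run the grip may slacken for a moment while it holds something.
It also fails if it takes over 210 s, if anything falls off the work surface, if the arm or the gripper's body presses on something with over 40 N, if the wrist force passes 120 N, or if a joint passes its speed limit or range.

### The arm

A 6-joint arm with a two-finger parallel gripper is mounted at the origin on the work surface. World frame = base frame: x ahead of the robot, y to its left, z up, the work surface at z = 0. Lengths are in mm, angles in rad, forces in N, time in s.
With the tool pointing down it reaches from about 250 to 775 mm from the base axis. Payload 4 kg.
Tool frame: the origin (TCP) lies midway between the tips of the shut fingers; the grasp point (between the pads) lies 19 mm behind it; z points along the fingers, y is the direction in which the jaws open and shut (so a half turn about z gives the same grasp; the last joint's range is limited). The gripper opens to 85 mm and grips with 20 to 120 N. Pads are 22 mm wide; open, the fingers measure 114 mm over their backs; the gripper's body (76 mm by 85 mm) begins 54 mm behind the grasp point. The pads swing forward as they close: fully open they stand 13 mm farther back than shut.
Start: joints at [-1.317, 0.087, 1.371, -0, 1.684, -0.103], TCP at [192.101, -515.381, 209.541] pointing down, gripper open.
Joint ranges: [-3.1, 3.1], [-0.76, 2.03], [0.27, 2.55], [-1.08, 4.22], [0.17, 2.65], [-2.57, 2.57]. Speed limits (rad/s): [2.79, 2.79, 3.14, 3.14, 3.14, 3.14].

### API

Orientations are given as a unit quaternion [w, x, y, z].
In Python, from workcell import telemetry, viewer, order gives the robot as it stands.
- The arm moves only by the tool step_arm, never from a script. Its argument "commands" is a list of rows, each a list of 2 entries, a list of its own where there are three numbers: the shift along the world's x, y, z in cm, then the turn about the world's z in degrees. A call has 1 to 12 rows; each row shifts and turns the commanded pose from where the row before left it; what a row does not reach is not made up. A row lasts 1/10 s, in which the tool goes at most 50 mm and 8.59 degrees, less where a joint would pass 70% of its speed; a pose out of reach is approached as far as the arm can. A call with a gripper value outside its range is refused whole. "gripper" is the finger opening in cm, from 0 to 8.54, set as the call begins (left out, the last holds). The fingers move at their own pace and stop on an object; the grip force is fixed at half the most. Time passes only in rows, so rows that do not move let the fingers close. It gives the time, the measured TCP pose, the force and the opening at its end, in the units of the state.
- telemetry.observe(): the state, without advancing time (a new reading comes with each control period).
- viewer.grab_frame(name): name is "side" or "top" or "wrist"; returns the picture (420x560x3 uint8, red, green, blue); there is no depth.
- viewer.camera_params(name): a dict with "fovy" (degrees; the focal length in pixels is half the picture's height over the tangent of half this angle, whatever the lens; pixels are square), "cx", "cy" (the principal point, pixels), "k1" (the pictures are not rectified: a ray, as slopes to the right and down, at radius r is drawn at 1 + k1 r^2 times it, then the intrinsics apply), "world_from_camera" (4x4, takes a point from camera to world coordinates). Camera axes: x right, y up, looking along -z (the intrinsics and any distortion apply to the point x, -y, -z); pixel columns grow to the right and rows downward; lengths in mm; the calibration is good to about 2 mm. A picture is of the moment at which its call begins: read the wrist's pose just before it. camera_params takes no time and is no camera call; for the wrist camera it gives the pose at the moment of the call.
- order.sign_off(): hands the job in, once; it reports no verdict.
The state is a dict: "clock": time; "q": joint angles; "qd": joint speeds; "joint_efforts": joint torques, N m; "tool_pos": TCP position; "tcp_rot": TCP orientation; "contact_force": force on the tool from outside, world axes, zero at the start; "moment": the same for the moment, N m; "opening": opening from 0.0 (shut) to 1.0 (fully open).
Only numpy, scipy, OpenCV 4.12 (cv2) and the standard library are available. Lean on these libraries where they do the work, as an engineer would, in place of code of your own. Each camera call takes 0.05 s, during which the arm holds its last target.

## Working session

There is one attempt and no reset: what is moved stays moved. The work goes in short steps, Python scripts to look and compute and a tool call to move; the robot and the scene stay as the last step left them, time stands still between calls to the robot, and variables do not carry over. Pictures are saved under pics/ and viewed, and the job is handed in when it is done.

Besides the shell and the picture viewer there is one more tool, called by a JSON object that holds its "op" and its "data". step_arm: Moves the arm, as the interface text tells. Its arguments: {"type":"object","properties":{"commands":{"type":"array"},"gripper":{"type":"number"}},"required":["commands"]}

```bash
ls; mkdir -p pics; cat > h.py <<'E'
import numpy as np, cv2
from workcell import telemetry, viewer, order
def K(p):
    f=210/np.tan(np.radians(p['fovy'])/2); return f
def ray(p,u,v):
    f=K(p); x=(u-p['cx'])/f; y=(v-p['cy'])/f
    rd=np.hypot(x,y); r=rd
    for _ in range(30): r=rd/(1+p['k1']*r*r)
    s=r/rd if rd>1e-9 else 1
    T=np.array(p['world_from_camera']); d=T[:3,:3]@np.array([x*s,-y*s,-1]); return T[:3,3],d
def w(p,u,v,z):
    o,d=ray(p,u,v); return o+d*(z-o[2])/d[2]
def px(p,P):
    T=np.array(p['world_from_camera']); c=T[:3,:3].T@(np.array(P,float)-T[:3,3])
    x=c[0]/-c[2]; y=-c[1]/-c[2]; k=1+p['k1']*(x*x+y*y); f=K(p)
    return np.array([p['cx']+f*x*k,p['cy']+f*y*k])
def grab(name,fn):
    p=viewer.camera_params(name); im=viewer.grab_frame(name)
    cv2.imwrite('pics/'+fn+'.png',im[:,:,::-1]); return p,im
def st():
    s=telemetry.observe(); print('t',round(s['clock'],2),'tcp',np.round(s['tool_pos'],1),'F',np.round(s['contact_force'],1),'op',round(s['opening'],3),'q',np.round(s['q'],2), 'rot',np.round(s['tcp_rot'],3)); return s
E
python3 - <<'E'
from h import *
st()
for n in('top','side','wrist'):
    p,im=grab(n,n+'0'); print(n,p)
E
```

```text
pics
t 0.0 tcp [ 192.  -514.8  208.3] F [-0.3 -0.8  0.6] op 0.998 q [-1.32  0.09  1.37  0.    1.68 -0.1 ] rot [-0.001  0.984  0.177 -0.   ]
top {'fovy': 56.03089553715968, 'cx': 279.1063020169557, 'cy': 210.91739157108125, 'k1': -0.08739223415869328, 'world_from_camera': array([[ 5.08560227e-03,  9.89733118e-01, -1.42837294e-01,
         4.12885639e+02],
       [-9.99936190e-01,  3.59231945e-03, -1.07103697e-02,
         2.58816696e+01],
       [-1.00872904e-02,  1.42882648e-01,  9.89688231e-01,
         1.20858185e+03],
       [ 0.00000000e+00,  0.00000000e+00,  0.00000000e+00,
         1.00000000e+00]])}
side {'fovy': 57.43529797205745, 'cx': 280.2169808999578, 'cy': 212.32548238147044, 'k1': -0.009606802577222906, 'world_from_camera': array([[ 8.99556154e-01,  3.21394068e-01, -2.95811727e-01,
         3.06501581e+02],
       [-4.36405214e-01,  6.32300199e-01, -6.40114793e-01,
        -5.56482157e+02],
       [-1.86872837e-02,  7.04912981e-01,  7.09047582e-01,
         7.63205920e+02],
       [ 0.00000000e+00,  0.00000000e+00,  0.00000000e+00,
         1.00000000e+00]])}
wrist {'fovy': 58.19846407292072, 'cx': 281.02806819762156, 'cy': 212.13323027655184, 'k1': -0.06805863824940435, 'world_from_camera': array([[ 3.48940718e-01,  9.00179912e-01,  2.60607946e-01,
         2.58325712e+02],
       [-9.37143333e-01,  3.35668448e-01,  9.53365952e-02,
        -4.89934358e+02],
       [-1.65777675e-03, -2.77493819e-01,  9.60725992e-01,
         3.72040834e+02],
       [ 0.00000000e+00,  0.00000000e+00,  0.00000000e+00,
         1.00000000e+00]])}
```

View pics/top0.png

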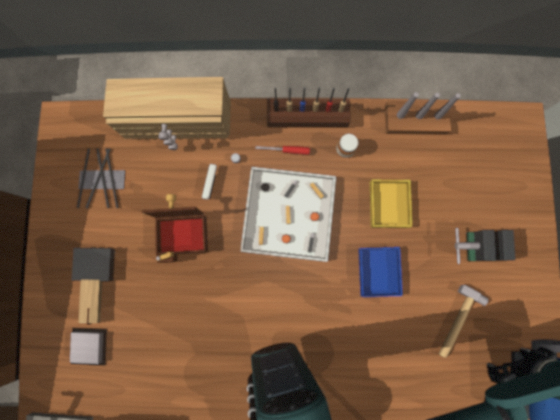

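View pics/side0.png

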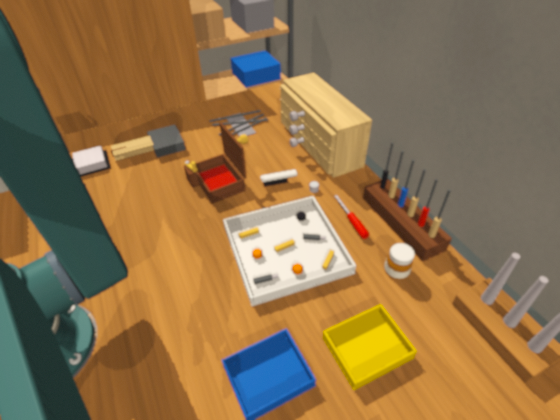

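```bash
python3 - <<'E'
import cv2
im=cv2.imread('pics/top0.png')
cv2.imwrite('pics/top0z.png',cv2.resize(im[150:310,100:300],None,fx=4,fy=3.75,interpolation=cv2.INTER_CUBIC))
cv2.imwrite('pics/top0y.png',cv2.resize(im[60:260,290:490],None,fx=3,fy=3,interpolation=cv2.INTER_CUBIC))
E
```

```text
(no output)
```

View pics/top0z.png

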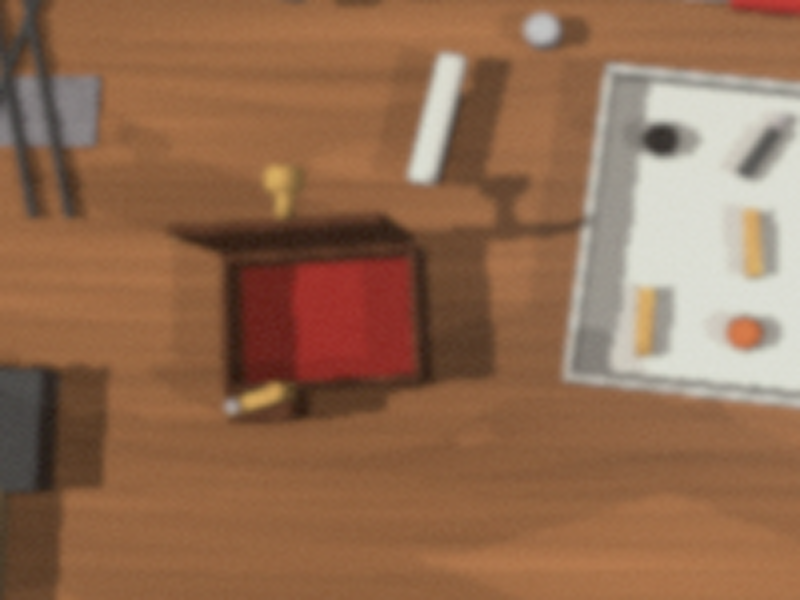

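```bash
cat > seg.py <<'E'
from h import *
import sys
def segs(p,im,z=10):
    hsv=cv2.cvtColor(im,cv2.COLOR_RGB2HSV)
    # white tray bounds: largest low-sat bright region
    wm=((hsv[...,1]<60)&(hsv[...,2]>120)).astype(np.uint8)
    wm=cv2.morphologyEx(wm,cv2.MORPH_CLOSE,np.ones((5,5)))
    n,l,s,c=cv2.connectedComponentsWithStats(wm)
    k=1+np.argmax(s[1:,4]); cs,_=cv2.findContours((l==k).astype(np.uint8),cv2.RETR_EXTERNAL,cv2.CHAIN_APPROX_SIMPLE)
    hull=cv2.convexHull(max(cs,key=cv2.contourArea)); q=cv2.minAreaRect(hull)
    print('tray px',np.round(q[0],1),np.round(q[1],1),round(q[2],1),'world corners',[np.round(w(p,u,v,32)[:2]) for u,v in cv2.boxPoints(q)], 'c',np.round(w(p,*q[0],32)[:2]))
    m=np.zeros(wm.shape,np.uint8); cv2.fillConvexPoly(m,cv2.boxPoints(((q[0]),(q[1][0]*.93,q[1][1]*.93),q[2])).astype(int),1)
    sat=((hsv[...,1]>90)&(hsv[...,2]>90)&(m>0)).astype(np.uint8)
    dk=((hsv[...,2]<110)&(hsv[...,1]<=120)&(m>0)).astype(np.uint8)
    for nm,mm in(('col',sat),('dark',dk)):
        n,l,s,c=cv2.connectedComponentsWithStats(mm)
        for i in range(1,n):
            if s[i,4]<15: continue
            pts=np.argwhere(l==i)[:,::-1].astype(float)
            P=np.array([w(p,u,v,z)[:2] for u,v in pts]); mu=P.mean(0); ev,V=np.linalg.eigh(np.cov((P-mu).T))
            a=np.degrees(np.arctan2(V[1,1],V[0,1]))%180
            col=im[l==i].mean(0)
            print(nm,'px',np.round(pts.mean(0),1),'n',s[i,4],'w',np.round(mu,1),'ang',round(a),'len',np.round(np.sqrt(12*ev[::-1]),0),'rgb',np.round(col),'hue',hsv[...,0][l==i].mean().round())
if __name__=='__main__':
    p,im=grab(sys.argv[1],sys.argv[2]); segs(p,im)
E
python3 - <<'E'
from seg import *
p=viewer.camera_params('top'); im=cv2.imread('pics/top0.png')[:,:,::-1].copy()
segs(p,im)
E
```

```text
tray px [292.  75.] [476.  50.] 0.0 world corners [array([949., 781.]), array([1131.,  805.]), array([1135., -806.]), array([ 953., -781.])] c [1023.   -0.]
col px [166.   88.3] n 2447 w [991.1 412.8] ang 89 len [397.  73.] rgb [205. 171. 122.] hue 18.0
col px [360.5  98. ] n 30 w [ 955.4 -222.3] ang 91 len [99.  0.] rgb [131. 102.  80.] hue 13.0
dark px [104.7  52.1] n 243 w [1128.8  634.4] ang 89 len [300.  12.] rgb [79. 79. 74.] hue 37.0
dark px [406.3  54. ] n 701 w [1116.9 -385.6] ang 93 len [741.  42.] rgb [93. 89. 82.] hue 24.0
dark px [73.4 72.9] n 263 w [1055.5  737.2] ang 3 len [127.  28.] rgb [91. 87. 79.] hue 18.0
dark px [225.7  93.5] n 52 w [970.1 214. ] ang 15 len [49. 17.] rgb [97. 82. 62.] hue 17.0
dark px [286.3  94.6] n 181 w [965.5  17.5] ang 95 len [166.  40.] rgb [94. 83. 73.] hue 15.0
dark px [318.   93.3] n 42 w [970.6 -84.9] ang 171 len [42. 13.] rgb [93. 85. 77.] hue 16.0
dark px [331.9  93.8] n 43 w [ 968.9 -129.8] ang 164 len [40. 14.] rgb [91. 82. 74.] hue 16.0
dark px [346.2  93.4] n 47 w [ 970.8 -176.4] ang 158 len [41. 13.] rgb [91. 84. 76.] hue 16.0
```

View pics/wrist0.png

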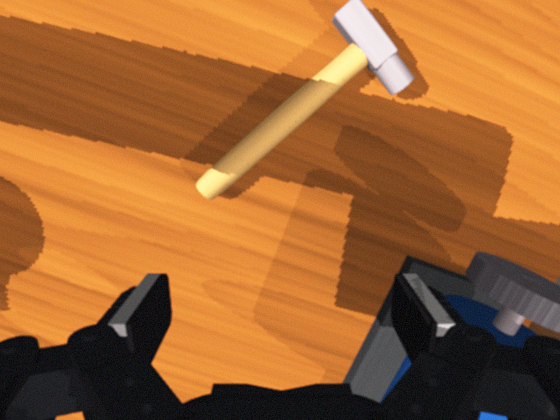

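Top view: white tray about px (245–337, 167–262), black stone (265,187), 3 brass, 2 punches, 2 amber; case at (181,235) with open lid, turnbutton (165,257); yellow (391,203), blue (381,272). Fixing the segmentation region.

```bash
sed -i "s/    wm=cv2.morph/    R=np.zeros_like(wm); R[160:268,238:342]=1; wm*=R\n    wm=cv2.morph/" seg.py
cat >> h.py <<'E'
E
python3 - <<'E'
from seg import *
p=viewer.camera_params('top'); im=cv2.imread('pics/top0.png')[:,:,::-1].copy()
segs(p,im)
hsv=cv2.cvtColor(im,cv2.COLOR_RGB2HSV)
for nm,lo,hi,z in(('yel',22,32,32),('blue',105,125,32),('red',-1,4,6)):
    m=((hsv[...,0]>lo)&(hsv[...,0]<hi)&(hsv[...,1]>170)&(hsv[...,2]>60)).astype(np.uint8)
    m[:120]=0;m[320:]=0
    n,l,s,c=cv2.connectedComponentsWithStats(m)
    for k in range(1,n):
        if s[k,4]<200: continue
        cs,_=cv2.findContours((l==k).astype(np.uint8),0,2); q=cv2.minAreaRect(cs[0]); print(nm,s[k,4],np.round(q[0],1),np.round(q[1],1),q[2],'c',np.round(w(p,*q[0],z)),[np.round(w(p,u,v,z)[:2]) for u,v in cv2.boxPoints(q)])
cv2.imwrite('pics/tr.png',cv2.resize(im[160:268,238:342],None,fx=5.5,fy=5.5,interpolation=cv2.INTER_CUBIC)[:,:,::-1])
E
```

```text
tray px [288.6 213.7] [88.3 86. ] 6.5 world corners [array([460., 155.]), array([722., 130.]), array([ 691., -139.]), array([ 432., -106.])] c [574.  10.]
col px [316.5 190.2] n 68 w [651.  -76.5] ang 38 len [51. 13.] rgb [202. 165. 109.] hue 18.0
col px [287.7 213.8] n 57 w [577.1  12.5] ang 3 len [50. 11.] rgb [208. 171. 114.] hue 18.0
col px [314.3 216.3] n 58 w [569.7 -68.9] ang 109 len [25. 22.] rgb [194. 121.  85.] hue 10.0
col px [260.8 235.4] n 62 w [510.3  94.1] ang 176 len [52. 11.] rgb [204. 167. 110.] hue 18.0
col px [285.8 238.4] n 57 w [501.5  18. ] ang 101 len [24. 22.] rgb [194. 122.  86.] hue 10.0
dark px [264.7 186.8] n 55 w [661.2  84. ] ang 87 len [26. 20.] rgb [74. 69. 65.] hue 15.0
dark px [289.8 190. ] n 34 w [651.4   6.1] ang 146 len [41.  8.] rgb [99. 97. 93.] hue 22.0
dark px [310.6 244.5] n 29 w [483.3 -57.2] ang 170 len [37.  7.] rgb [98. 96. 92.] hue 19.0
red 1187 [181.3 235. ] [30.8 41.2] 86.42366790771484 c [511. 340.   6.] [array([554., 409.]), array([562., 280.]), array([468., 271.]), array([459., 399.])]
```

View pics/tr.png

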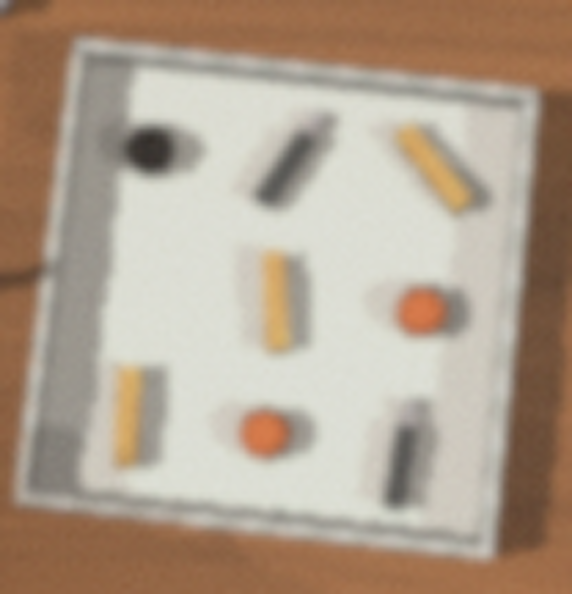

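{"op": "step_arm", "data": {"commands": [[[2.8,3.9,0.9],0],[[2.8,3.9,0.9],0],[[2.8,3.9,0.9],0],[[2.8,3.9,0.9],0],[[2.8,3.9,0.9],0],[[2.8,3.9,0.9],0],[[2.8,3.9,0.9],0],[[2.8,3.9,0.9],0],[[2.8,3.9,0.9],0],[[2.8,3.9,0.9],0],[[2.8,3.9,0.9],0],[[2.8,3.9,0.9],0]]}}

```text
clock: 1.35
tool_pos: [528.8, -45.5, 317.6]
tcp_rot: [0.0, 0.984, 0.178, -0.0]
contact_force: [0.4, -1.2, 0.1]
opening: 0.996
```

{"op": "step_arm", "data": {"commands": [[[0,3,0],0],[[0,3,0],0],[[0,0,0],0],[[0,0,0],0]]}}

```text
clock: 1.75
tool_pos: [528.0, 13.0, 317.2]
tcp_rot: [0.0, 0.984, 0.178, -0.0]
contact_force: [0.0, 0.4, 0.3]
opening: 0.999
```

```bash
python3 - <<'E'
from h import *
st()
p,im=grab('wrist','w1'); print(p['world_from_camera'].round(2))
E
```

```text
t 1.75 tcp [528.   13.  317.2] F [0.  0.4 0.3] op 0.999 q [-0.08  0.04  1.21 -0.    1.89  1.13] rot [ 0.     0.984  0.178 -0.   ]
[[ 3.5000e-01  9.0000e-01  2.6000e-01  5.9435e+02]
 [-9.4000e-01  3.4000e-01  1.0000e-01  3.8430e+01]
 [ 0.0000e+00 -2.8000e-01  9.6000e-01  4.8070e+02]
 [ 0.0000e+00  0.0000e+00  0.0000e+00  1.0000e+00]]
```

View pics/w1.png

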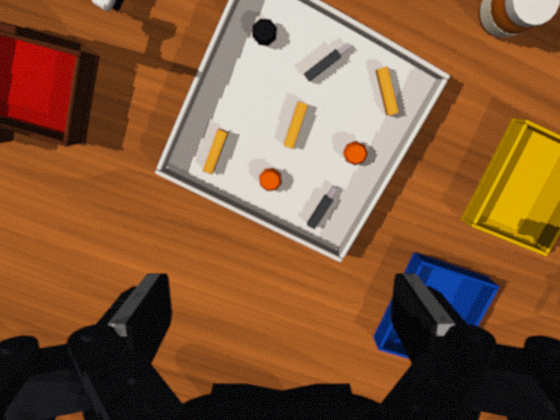

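The wrist view shows the whole white tray: black stone (264,32), punches (325,62), (322,207), brass (388,90), (296,125), (216,151), amber (355,153), (270,180); yellow and blue trays lower right.

```bash
cat > wseg.py <<'E'
from h import *
def blobs(p,im,polyw,tops=True):
    """polyw: world region polygon at z=6"""
    hsv=cv2.cvtColor(im,cv2.COLOR_RGB2HSV)
    m=np.zeros(im.shape[:2],np.uint8)
    cv2.fillPoly(m,[np.array([px(p,(x,y,6)) for x,y in polyw]).round().astype(np.int32)],1)
    br=((hsv[...,0]>14)&(hsv[...,0]<27)&(hsv[...,1]>110)&(hsv[...,2]>110)&(m>0))
    am=((hsv[...,0]<=13)&(hsv[...,1]>140)&(hsv[...,2]>110)&(m>0))
    dk=((hsv[...,2]<105)&(hsv[...,1]<130)&(m>0))
    for nm,mm,z in(('brass',br,13),('amber',am,10),('dark',dk,11)):
        n,l,s,c=cv2.connectedComponentsWithStats(cv2.medianBlur(mm.astype(np.uint8),3))
        for i in range(1,n):
            if s[i,4]<60: continue
            pts=np.argwhere(l==i)[:,::-1]
            P=np.array([w(p,u,v,z)[:2] for u,v in pts]); mu=P.mean(0)
            q=cv2.minAreaRect(P.astype(np.float32)); ev,V=np.linalg.eigh(np.cov((P-mu).T))
            print(nm,'px',pts.mean(0).round(),'n',s[i,4],'mean',mu.round(1),'rectc',np.round(q[0],1),'sz',np.round(q[1]),'ang',(np.degrees(np.arctan2(V[1,1],V[0,1]))%180).round())
TRAY=[(695,125),(672,-122),(447,-98),(470,145)]
E
python3 - <<'E'
from wseg import *
p=viewer.camera_params('wrist'); im=cv2.imread('pics/w1.png')[:,:,::-1].copy()
blobs(p,im,TRAY)
for n,c in(('tray',[(238,-3),(447,76),(341,260),(158,173)]),('yel',[(518,121),(464,220),(545,254)]),('blue',[(418,255),(497,286),(376,348)])):
    print(n,[w(p,u,v,32)[:2].round() for u,v in c])
print('case',[w(p,u,v,45)[:2].round() for u,v in[(81,63),(72,142),(0,122)]])
E
```

```text
brass px [387.  91.] n 598 mean [652.6 -76.2] rectc [652.3 -76.4] sz [56. 15.] ang 39.0
brass px [295. 125.] n 499 mean [577.1  12.3] rectc [576.7  12.4] sz [55. 13.] ang 2.0
brass px [215. 151.] n 495 mean [512.6  94.2] rectc [512.1  94.2] sz [14. 56.] ang 177.0
amber px [355. 153.] n 394 mean [571.2 -69.8] rectc [571.3 -69.9] sz [26. 28.] ang 84.0
amber px [270. 179.] n 364 mean [502.4  18.2] rectc [502.4  18.6] sz [26. 27.] ang 60.0
dark px [264.  31.] n 514 mean [663.7  83.8] rectc [662.9  83.8] sz [28. 28.] ang 75.0
dark px [323.  65.] n 393 mean [652.9   6.8] rectc [652.7   6.9] sz [11. 46.] ang 147.0
dark px [320. 211.] n 345 mean [485.3 -56.9] rectc [484.9 -56.9] sz [14. 46.] ang 170.0
tray [array([684., 120.]), array([ 691., -130.]), array([ 439., -103.]), array([467., 149.])]
yel [array([ 678., -234.]), array([ 544., -229.]), array([ 541., -358.])]
blue [array([ 480., -194.]), array([ 477., -318.]), array([ 333., -202.])]
case [array([560., 261.]), array([471., 252.]), array([464., 341.])]
```

{"op": "step_arm", "data": {"commands": [[[2.7,1.42,-4],6],[[2.7,1.42,-4],6],[[2.7,1.42,-4],6.3],[[2.7,1.42,-4],0],[[2.65,1.42,-4],0],[[0,0,-3.5],0],[[0,0,0],0],[[0,0,0],0]], "gripper": 4.8}}

```text
clock: 2.6
tool_pos: [661.6, 81.8, 83.2]
tcp_rot: [-0.0, 0.944, 0.331, -0.001]
contact_force: [0.2, 0.1, 1.2]
opening: 0.562
```

```bash
python3 - <<'E'
from h import *
st()
p,im=grab('wrist','w2'); print(px(p,(662.5,84,24)))
E
```

```text
t 2.6 tcp [661.6  81.8  83.2] F [0.2 0.1 1.2] op 0.562 q [ 0.04  0.4   1.25 -0.    1.5   0.93] rot [-0.     0.944  0.331 -0.001]
[279.79002865 219.02153458]
```

View pics/w2.png

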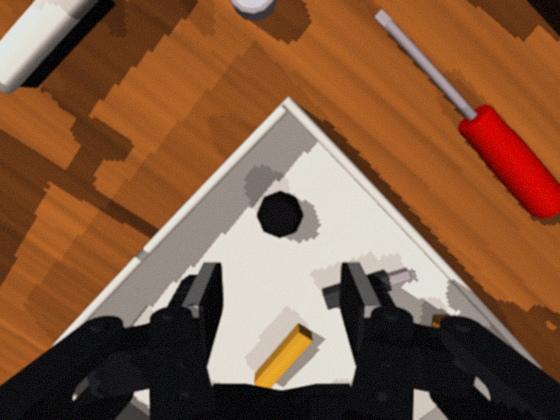

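{"op": "step_arm", "data": {"commands": [[[0.1,0,-4],0],[[0,0,-2],0],[[0,0,-1.4],0],[[0,0,0],0],[[0,0,0],0]]}}

```text
clock: 3.15
tool_pos: [664.4, 83.1, 12.2]
tcp_rot: [0.001, 0.943, 0.332, 0.002]
contact_force: [-0.5, -0.6, 1.0]
opening: 0.56
```

```bash
python3 - <<'E'
from h import *
st()
p,im=grab('wrist','w3')
for z in(15,19): print(w(viewer.camera_params('wrist'),279.5,214,z))
E
```

```text
t 3.15 tcp [664.4  83.1  12.2] F [-0.5 -0.6  1. ] op 0.56 q [ 0.04  0.45  1.32 -0.    1.37  0.93] rot [0.001 0.943 0.332 0.002]
[682.4657007   98.66847017  15.        ]
[683.3745093   99.39152369  19.        ]
```

View pics/w3.png

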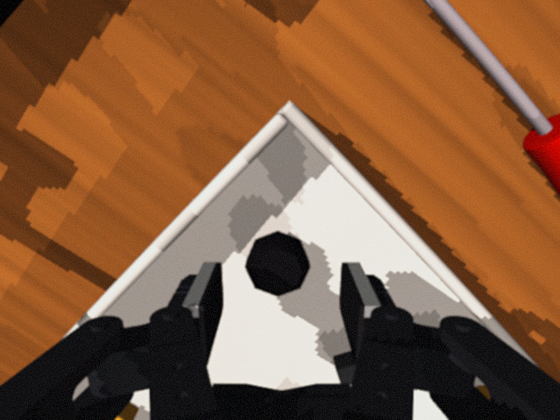

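```bash
python3 - <<'E'
from h import *
p=viewer.camera_params('wrist')
for z in(12,16,24,31): print(z,px(p,(664.4,83.1,z)), w(p,277,264,z))
E
```

```text
12 [281.36993045 260.82057219] [661.84424736  83.6955903   12.        ]
16 [281.40515625 264.26981215] [663.23818416  84.76973407  16.        ]
24 [281.48045012 271.64184668] [666.02605775  86.91802162  24.        ]
31 [281.55221986 278.66808382] [668.46544714  88.79777322  31.        ]
```

{"op": "step_arm", "data": {"commands": [[[0,0,-0.3],0],[[0,0,0],0],[[0,0,0],0],[[0,0,0],0],[[0,0,0],0],[[0,0,0],0],[[0,0,0],0]], "gripper": 0}}

```text
clock: 3.9
tool_pos: [662.9, 83.2, 6.5]
tcp_rot: [0.0, 0.943, 0.332, -0.0]
contact_force: [0.5, -0.4, -0.2]
opening: -0.002
```

{"op": "step_arm", "data": {"commands": [[[0,0,2],0],[[0,0,4],0],[[0,0,4],0],[[0,0,4],0],[[0,0,4],0],[[0,0,0],0]]}}

```text
clock: 4.5
tool_pos: [666.4, 83.4, 195.9]
tcp_rot: [0.002, 0.943, 0.332, 0.007]
contact_force: [0.0, 0.4, 1.1]
opening: 0.003
```

```bash
python3 - <<'E'
from h import *
st()
p,im=grab('wrist','w4'); p,im=grab('side','s4')
E
```

```text
t 4.5 tcp [666.4  83.4 195.9] F [0.  0.4 1.1] op 0.003 q [ 0.04  0.35  1.08 -0.    1.69  0.93] rot [0.002 0.943 0.332 0.007]
```

View pics/w4.png

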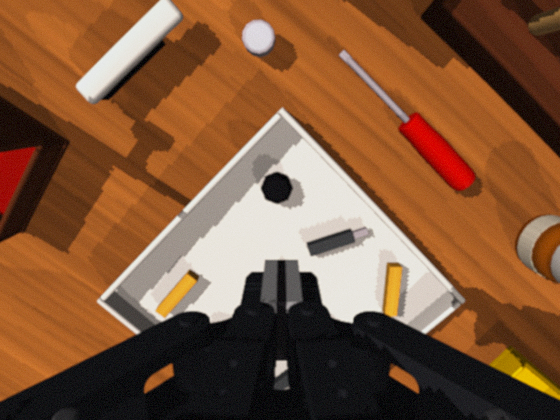

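View pics/s4.png

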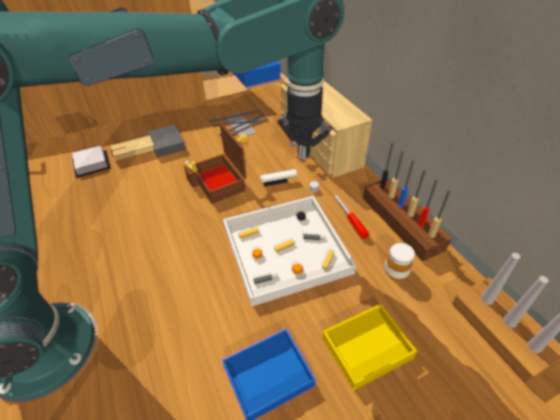

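```bash
python3 - <<'E'
from wseg import *
st()
p,im=grab('wrist','w5'); blobs(p,im,[(695,125),(685,-20),(560,-20),(560,130)])
cv2.imwrite('pics/w5z.png',cv2.resize(im[140:260,200:380],None,fx=4,fy=4)[:,:,::-1])
p,im=grab('top','t5'); 
cv2.imwrite('pics/t5z.png',cv2.resize(im[160:268,238:342],None,fx=5.5,fy=5.5,interpolation=cv2.INTER_CUBIC)[:,:,::-1])
E
```

```text
t 4.6 tcp [663.7  83.3 188.5] F [-0.2  1.  -1. ] op 0.002 q [ 0.04  0.36  1.09 -0.    1.69  0.93] rot [0.001 0.943 0.332 0.002]
dark px [280. 185.] n 753 mean [662.2  83.5] rectc [662.2  83.4] sz [28. 28.] ang 69.0
dark px [335. 241.] n 677 mean [652.8   7.8] rectc [652.7   7.7] sz [15. 46.] ang 147.0
dark px [285. 286.] n 2567 mean [585.   15.1] rectc [587.3  16.2] sz [69. 51.] ang 98.0
```

View pics/w5z.png

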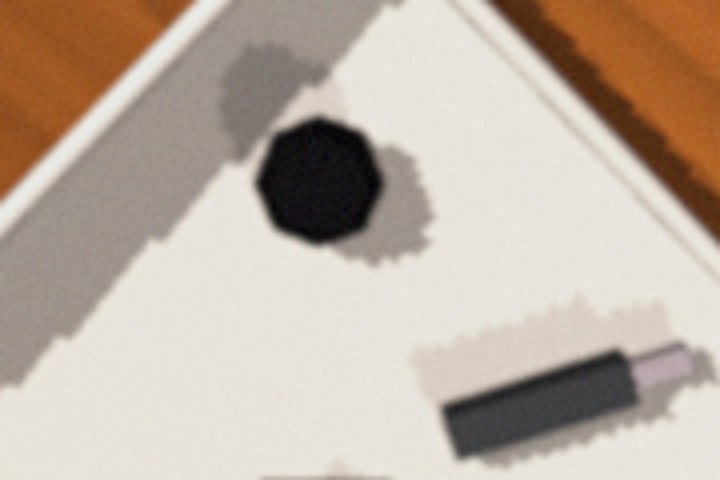

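{"op": "step_arm", "data": {"commands": [[[-0.1,0,-4.5],0],[[0,0,-4.5],0],[[0,0,-4.5],0],[[0,0,-3],0],[[0,0,-1.5],0],[[0,0,0],0],[[0,0,0],0]], "gripper": 4.8}}

```text
clock: 5.4
tool_pos: [662.5, 83.3, 7.2]
tcp_rot: [0.0, 0.943, 0.332, 0.0]
contact_force: [-0.2, 0.5, 0.0]
opening: 0.562
```

```bash
python3 - <<'E'
from h import *
st()
p,im=grab('wrist','w6'); print(px(p,(662.3,83.6,15)))
E
```

```text
t 5.4 tcp [662.5  83.3   7.2] F [-0.2  0.5  0. ] op 0.562 q [ 0.04  0.45  1.33 -0.    1.36  0.93] rot [0.    0.943 0.332 0.   ]
[280.93488456 267.5955914 ]
```

View pics/w6.png

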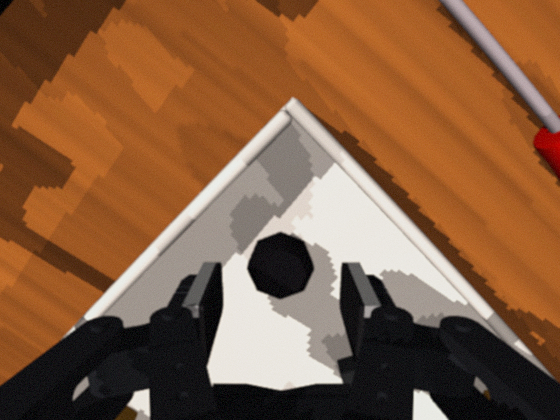

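{"op": "step_arm", "data": {"commands": [[[0,0,0],0],[[0,0,0],0],[[0,0,0],0],[[0,0,0],0]], "gripper": 2.5}}

```text
clock: 5.85
tool_pos: [662.3, 83.3, 7.3]
tcp_rot: [0.0, 0.943, 0.332, 0.001]
contact_force: [-1.2, 0.5, -0.7]
opening: 0.29
```

```bash
python3 - <<'E'
from h import *
st()
p,im=grab('wrist','w7'); print(px(p,(662.3,83.6,15)));st()
E
```

```text
t 5.85 tcp [662.3  83.3   7.3] F [-1.2  0.5 -0.7] op 0.29 q [ 0.04  0.45  1.33 -0.    1.36  0.93] rot [0.    0.943 0.332 0.001]
[281.27353521 267.14411362]
t 5.9 tcp [662.1  83.3   7. ] F [ 0.   0.5 -0.6] op 0.291 q [ 0.04  0.45  1.33 -0.    1.36  0.93] rot [0.    0.943 0.332 0.   ]
```

View pics/w7.png

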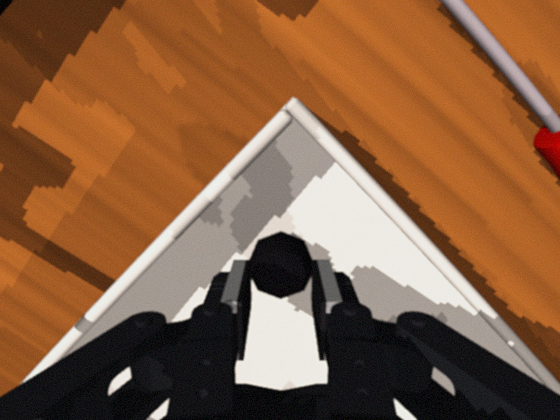

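```bash
python3 - <<'E'
from h import *
s=st()
p,im=grab('side','s8'); a=px(p,s['tool_pos']); b=px(p,s['tool_pos']+np.array([0,0,19.])); print(a,b)
x,y=int(a[0]),int(a[1])
c=cv2.resize(im[y-70:y+40,x-80:x+80],None,fx=5,fy=5,interpolation=cv2.INTER_CUBIC)[:,:,::-1].copy()
for q,col in((a,(0,0,255)),(b,(0,255,0))): cv2.circle(c,tuple(int(t) for t in ((q-[x-80,y-70])*5)),4,col,-1)
cv2.imwrite('pics/s8z.png',c)
E
```

```text
t 5.9 tcp [662.1  83.3   7. ] F [ 0.   0.5 -0.6] op 0.291 q [ 0.04  0.45  1.33 -0.    1.36  0.93] rot [0.    0.943 0.332 0.   ]
[300.21569462 217.52417108] [300.34424678 212.64343675]
```

View pics/s8z.png

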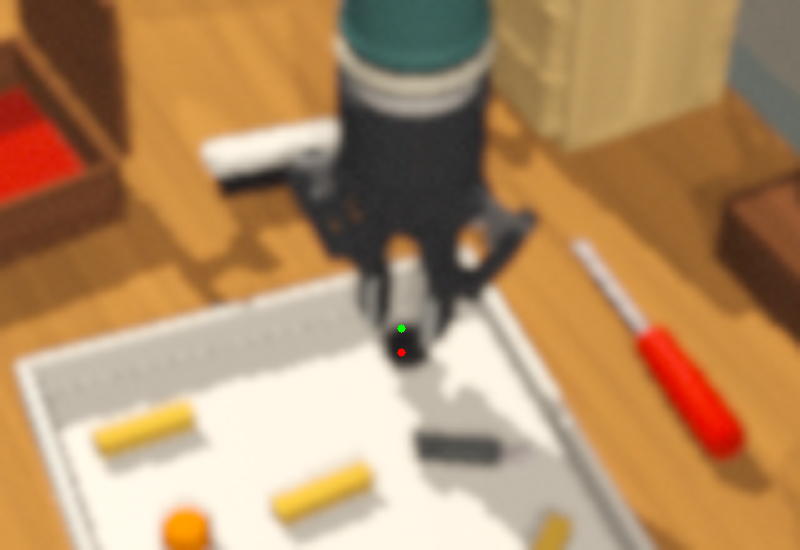

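{"op": "step_arm", "data": {"commands": [[[0,0,0],0],[[0,0,0],0],[[0,0,-0.5],0],[[0,0,-0.4],0],[[0,0,-0.3],0],[[0,0,0],0]], "gripper": 4.8}}

```text
clock: 6.55
tool_pos: [661.2, 83.2, -6.6]
tcp_rot: [-0.0, 0.943, 0.332, -0.001]
contact_force: [0.1, -0.2, 0.4]
opening: 0.558
```

{"op": "step_arm", "data": {"commands": [[[0,0,0],0],[[0,0,0],0],[[0,0,0],0],[[0,0,0],0],[[0,0,0],0],[[0,0,0],0]], "gripper": 2}}

```text
clock: 7.15
tool_pos: [662.3, 83.3, -5.0]
tcp_rot: [0.0, 0.943, 0.332, 0.0]
contact_force: [-0.4, -0.2, 2.3]
opening: 0.3
```

```bash
python3 - <<'E'
from h import *
s=st()
p,im=grab('wrist','w9')
E
```

```text
t 7.15 tcp [662.3  83.3  -5. ] F [-0.4 -0.2  2.3] op 0.3 q [ 0.04  0.46  1.34 -0.    1.34  0.93] rot [0.    0.943 0.332 0.   ]
```

View pics/w9.png

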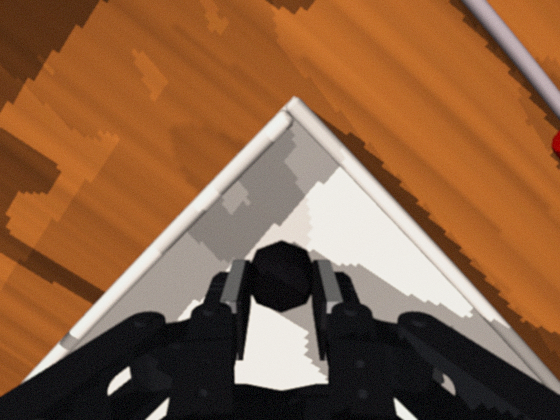

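{"op": "step_arm", "data": {"commands": [[[0,0,0],0],[[0,0,0],0],[[0,0,-0.4],0],[[0,0,-0.3],0],[[0,0,0],0],[[0,0,0],0]], "gripper": 4.6}}

```text
clock: 7.8
tool_pos: [661.7, 83.3, -12.9]
tcp_rot: [-0.0, 0.943, 0.332, -0.0]
contact_force: [-0.1, -0.4, 0.1]
opening: 0.536
```

{"op": "step_arm", "data": {"commands": [[[0,0,0],0],[[0,0,0],0],[[0,0,0],0],[[0,0,0],0],[[0,0,0],0],[[0,0,0],0]], "gripper": 1.5}}

```text
clock: 8.4
tool_pos: [662.3, 83.3, -12.0]
tcp_rot: [0.0, 0.943, 0.332, 0.0]
contact_force: [0.2, -0.2, 3.1]
opening: 0.32
```

{"op": "step_arm", "data": {"commands": [[[0,0,1],0],[[0,0,2],0],[[0,0,3],0],[[0,0,4],0],[[0,0,4],0],[[0,0,4],0],[[0,0,0],0]]}}

```text
clock: 9.1
tool_pos: [665.3, 83.5, 177.0]
tcp_rot: [0.002, 0.943, 0.332, 0.007]
contact_force: [-0.1, -0.1, 1.1]
opening: 0.311
```

```bash
python3 - <<'E'
from h import *
s=st()
p,im=grab('wrist','w10')
E
```

```text
t 9.1 tcp [665.3  83.5 177. ] F [-0.1 -0.1  1.1] op 0.311 q [ 0.04  0.35  1.12 -0.    1.66  0.93] rot [0.002 0.943 0.332 0.007]
```

View pics/w10.png

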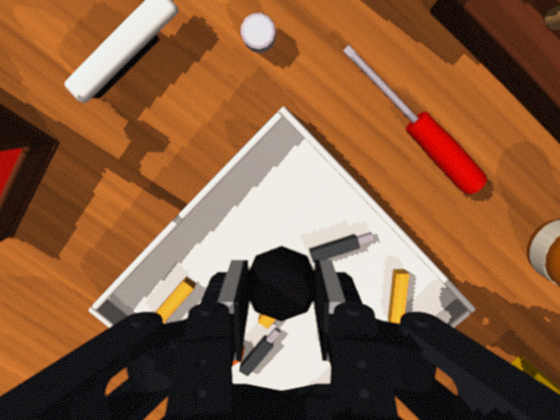

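{"op": "step_arm", "data": {"commands": [[[-2.6,3.2,0.5],-6],[[-2.6,3.2,0.5],-6],[[-2.6,3.2,0.5],-6],[[-2.6,3.2,0.5],-6],[[-2.6,3.2,0.5],-6],[[-2.6,3.2,0.5],-4],[[0,0,0],0],[[0,0,0],0]]}}

```text
clock: 9.95
tool_pos: [504.8, 275.6, 196.2]
tcp_rot: [0.001, 0.999, 0.043, -0.001]
contact_force: [0.8, -0.6, -0.4]
opening: 0.315
```

```bash
python3 - <<'E'
from h import *
s=st()
p,im=grab('wrist','w11');grab('top','t11')
s=st()
E
```

```text
t 9.95 tcp [504.8 275.6 196.2] F [ 0.8 -0.6 -0.4] op 0.315 q [ 0.4   0.15  1.33 -0.    1.67  1.89] rot [ 0.001  0.999  0.043 -0.001]
t 10.05 tcp [505.9 274.4 196.2] F [-0.5 -0.8 -1. ] op 0.318 q [ 0.4   0.15  1.33 -0.    1.67  1.89] rot [ 0.001  0.999  0.041 -0.001]
```

View pics/w11.png

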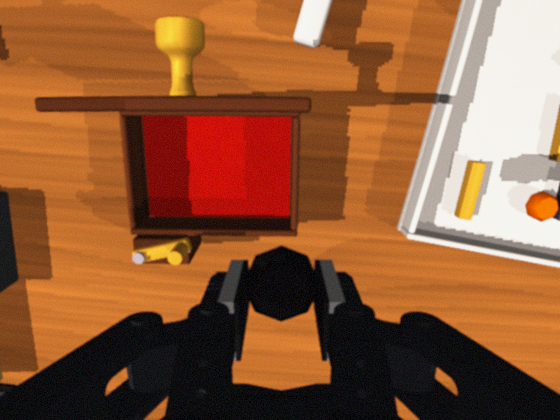

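View pics/t11.png

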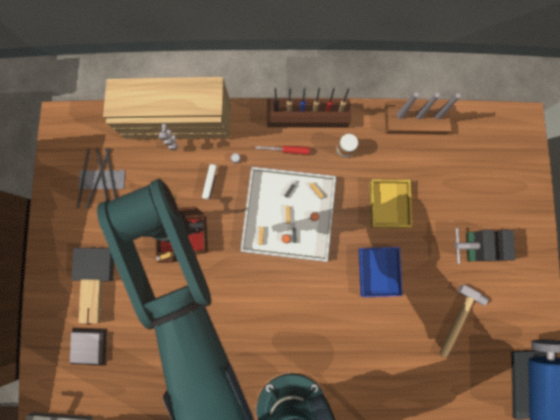

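```bash
python3 - <<'E'
from h import *
p=viewer.camera_params('wrist')
print('tcp rot now');s=st()
for n,u,v,z in(('FR',297,234,45),('FL',133,233,45),('BRin',297,114,45),('BLin',125,114,45),('lidTR',310,104,155),('lidTL',37,106,155),('stud',177,253,75),('pivot end',140,257,66),('floorBR',293,116,6),('floorFR',290,217,6),('knob',180,30,125)):
    print(n,w(p,u,v,z).round(1))
E
```

```text
tcp rot now
t 10.05 tcp [505.9 274.4 196.2] F [-0.5 -0.8 -1. ] op 0.318 q [ 0.4   0.15  1.33 -0.    1.67  1.89] rot [ 0.001  0.999  0.041 -0.001]
FR [466.5 257.3  45. ]
FL [455.3 403.   45. ]
BRin [569.1 266.9  45. ]
BLin [558.5 407.3  45. ]
lidTR [577.4 265.5 155. ]
lidTL [566. 412. 155.]
stud [452.6 355.5  75. ]
pivot end [442.2 389.5  66. ]
floorBR [566.  268.6   6. ]
floorFR [469.9 262.8   6. ]
knob [613.2 342.3 125. ]
```

{"op": "step_arm", "data": {"commands": [[[0.1,1,0],8.2],[[0.1,1,0],8.2],[[0.1,1,0],8.2],[[0.1,1,0],8.2],[[0.1,1,0],8.2],[[0.1,0.9,0],8.2],[[0,0,0],8.2],[[0,0,0],8.2],[[0,0,0],8.2],[[0,0,0],8.2],[[0,0,0],7.4],[[0,0,0],0]]}}

```text
clock: 11.25
tool_pos: [512.8, 332.8, 196.4]
tcp_rot: [-0.0, 0.682, 0.731, -0.001]
contact_force: [0.3, -0.2, -0.4]
opening: 0.313
```

```bash
python3 - <<'E'
from h import *
s=st()
p,im=grab('wrist','w12')
E
```

```text
t 11.25 tcp [512.8 332.8 196.4] F [ 0.3 -0.2 -0.4] op 0.313 q [ 0.48  0.23  1.24 -0.    1.68  0.41] rot [-0.     0.682  0.731 -0.001]
```

View pics/w12.png

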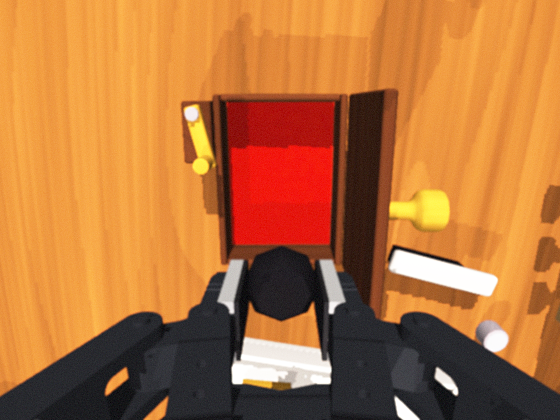

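{"op": "step_arm", "data": {"commands": [[[0,0,-4.5],0],[[0,0,-4.5],0],[[0,0,-4.5],0],[[0,0,-2],0],[[0,0,0],0]]}}

```text
clock: 11.8
tool_pos: [509.3, 332.0, 37.4]
tcp_rot: [-0.001, 0.682, 0.731, -0.005]
contact_force: [-0.2, 0.6, -0.8]
opening: 0.314
```

{"op": "step_arm", "data": {"commands": [[[0,0,-2],0],[[0,0,-2],0],[[0,0,-0.7],0],[[0,0,0],0]]}}

```text
clock: 12.2
tool_pos: [511.9, 333.9, -4.6]
tcp_rot: [-0.0, 0.682, 0.732, -0.0]
contact_force: [-1.0, 0.4, -0.3]
opening: 0.313
```

```bash
python3 - <<'E'
from h import *
s=st()
p,im=grab('wrist','w13')
E
```

```text
t 12.2 tcp [511.9 333.9  -4.6] F [-1.   0.4 -0.3] op 0.313 q [ 0.49  0.35  1.49 -0.    1.3   0.41] rot [-0.     0.682  0.732 -0.   ]
```

View pics/w13.png

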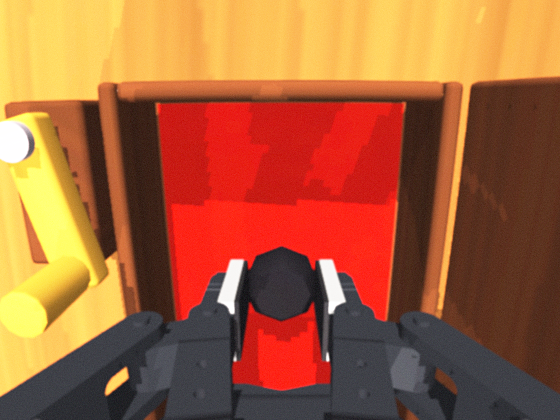

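Stone centred in the case, just above the floor. Lower a few mm, release, rise.

{"op": "step_arm", "data": {"commands": [[[0,0,-0.5],0],[[0,0,0],0],[[0,0,0],0]]}}

```text
clock: 12.55
tool_pos: [512.5, 334.5, -8.7]
tcp_rot: [0.0, 0.681, 0.732, 0.001]
contact_force: [-0.1, -0.5, -0.6]
opening: 0.317
```

{"op": "step_arm", "data": {"commands": [[[0,0,0],0],[[0,0,0],0],[[0,0,0],0],[[0,0,0],0]], "gripper": 4.0}}

```text
clock: 12.95
tool_pos: [512.0, 334.4, -9.2]
tcp_rot: [0.0, 0.681, 0.732, 0.0]
contact_force: [-0.5, -0.1, 1.1]
opening: 0.469
```

{"op": "step_arm", "data": {"commands": [[[0,0,1.5],0],[[0,0,3],0],[[0,0,4.5],0],[[0,0,4.5],0],[[0,0,4.5],0],[[0,0,4.5],0],[[0,0,0],0]]}}

```text
clock: 13.65
tool_pos: [515.3, 336.0, 226.8]
tcp_rot: [0.003, 0.681, 0.732, 0.009]
contact_force: [-0.4, -0.5, 0.6]
opening: 0.469
```

```bash
python3 - <<'E'
from h import *
s=st()
p,im=grab('wrist','w14')
E
```

```text
t 13.65 tcp [515.3 336.  226.8] F [-0.4 -0.5  0.6] op 0.469 q [ 0.49  0.22  1.19 -0.    1.72  0.41] rot [0.003 0.681 0.732 0.009]
```

View pics/w14.png

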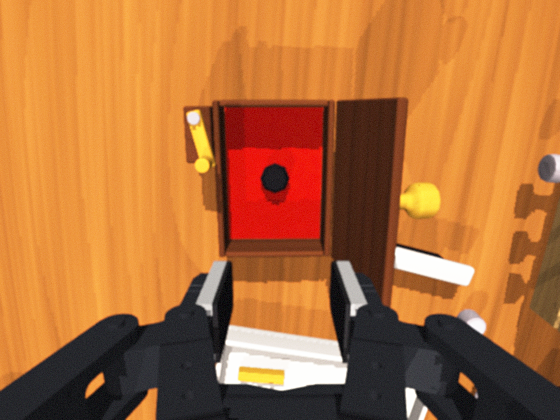

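{"op": "step_arm", "data": {"commands": [[[2.4,-1.1,0.5],0],[[2.4,-1.1,0.5],0],[[2.4,-1.1,0],0],[[2.4,-1.1,0],0],[[0.4,0,0],0],[[0,0,0],0],[[0,0,0],0]], "gripper": 0}}

```text
clock: 14.4
tool_pos: [611.0, 290.7, 225.0]
tcp_rot: [-0.001, 0.681, 0.732, -0.001]
contact_force: [-1.1, 0.3, 1.1]
opening: 0.005
```

```bash
python3 - <<'E'
from h import *
s=st()
p,im=grab('wrist','w15');s=st()
E
```

```text
t 14.4 tcp [611.  290.7 225. ] F [-1.1  0.3  1.1] op 0.005 q [0.36 0.38 0.99 0.   1.77 0.29] rot [-0.001  0.681  0.732 -0.001]
t 14.45 tcp [610.9 290.9 225.4] F [-1.1 -0.2 -0.2] op 0.001 q [0.36 0.38 0.99 0.   1.77 0.29] rot [-0.     0.681  0.733 -0.   ]
```

View pics/w15.png

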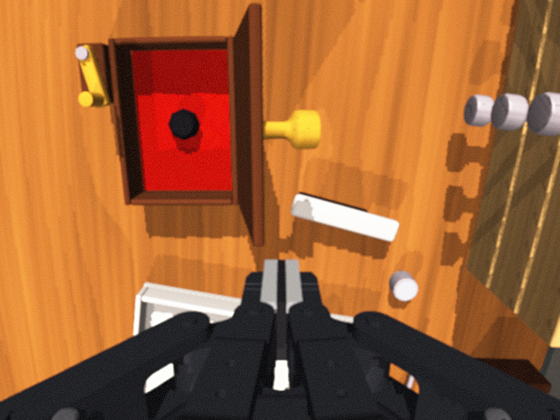

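```bash
python3 - <<'E'
from h import *
p=viewer.camera_params('wrist')
for n,u,v,z in(('lidR out',265,243,155),('lidR in',251,243,155),('lidL',260,7,155),('lidLin',250,7,155),('knob end',303,130,125),('FR',134,202,45),('FL',115,40,45),('BR',236,202,45)): print(n,w(p,u,v,z).round(1))
print(px(p,(611,291,243)),px(p,(611,291,225)))
E
```

```text
lidR out [601.9 272.3 155. ]
lidR in [592.6 271.6 155. ]
lidL [590.1 414.4 155. ]
lidLin [584.5 414.  155. ]
knob end [622.3 345.3 125. ]
FR [472.7 262.3  45. ]
FL [459.3 405.9  45. ]
BR [570.  269.4  45. ]
[280.43639081 277.06711931] [280.53942573 260.15658223]
```

{"op": "step_arm", "data": {"commands": [[[1.2,0,0],0],[[0.3,0,-2],0],[[0,0,-3],0],[[0,0,-3],0],[[0,0,-2.5],0],[[0,0,0],0],[[0,0,0],0]]}}

```text
clock: 15.15
tool_pos: [626.2, 290.8, 120.9]
tcp_rot: [-0.0, 0.681, 0.733, -0.0]
contact_force: [0.6, 0.2, 0.1]
opening: 0.002
```

```bash
python3 - <<'E'
from h import *
s=st()
p,im=grab('wrist','w16');grab('side','s16')
im=cv2.imread('pics/s16.png');cv2.imwrite('pics/s16z.png',cv2.resize(im[70:250,130:370],None,fx=3,fy=3,interpolation=cv2.INTER_CUBIC))
E
```

```text
t 15.15 tcp [626.2 290.8 120.9] F [0.6 0.2 0.1] op 0.002 q [0.35 0.43 1.13 0.   1.59 0.28] rot [-0.     0.681  0.733 -0.   ]
```

View pics/w16.png

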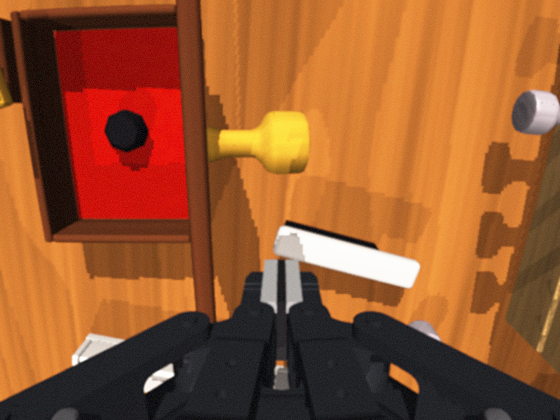

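View pics/s16z.png

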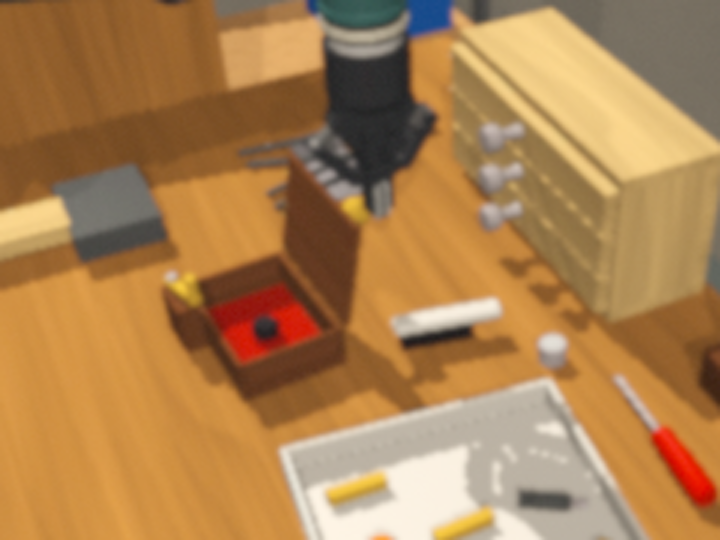

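{"op": "step_arm", "data": {"commands": [[[-2,0,-0.7],0],[[-1.5,0,-0.2],0],[[-1.5,0,-0.1],0],[[-1.5,0,-0.3],0],[[0,0,0],0]]}}

```text
clock: 15.75
tool_pos: [561.8, 291.0, 110.4]
tcp_rot: [0.001, 0.681, 0.733, 0.002]
contact_force: [0.5, -0.5, 0.1]
opening: -0.002
```

```bash
python3 - <<'E'
from h import *
s=st()
grab('side','s17')
im=cv2.imread('pics/s17.png');cv2.imwrite('pics/s17z.png',cv2.resize(im[70:250,130:370],None,fx=3,fy=3,interpolation=cv2.INTER_CUBIC))
E
```

```text
t 15.75 tcp [561.8 291.  110.4] F [ 0.5 -0.5  0.1] op -0.002 q [0.39 0.3  1.31 0.   1.52 0.31] rot [0.001 0.681 0.733 0.002]
```

View pics/s17z.png

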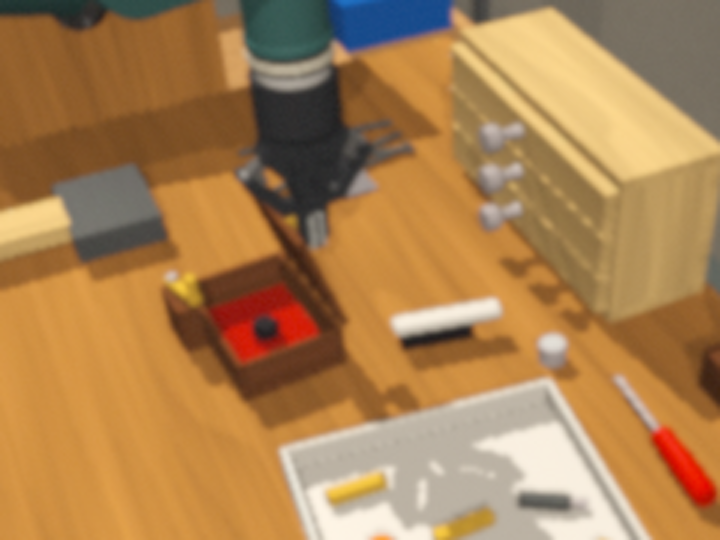

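{"op": "step_arm", "data": {"commands": [[[-1.2,0,-0.6],0],[[-1.1,0,-0.7],0],[[-1.1,0,-1.0],0],[[-1.0,0,-1.1],0],[[-0.6,0,-1],0],[[-0.4,0,-1],0],[[0,0,0],0]]}}

```text
clock: 16.5
tool_pos: [507.0, 290.0, 51.8]
tcp_rot: [-0.001, 0.681, 0.732, -0.001]
contact_force: [0.7, 0.1, 0.5]
opening: 0.0
```

```bash
python3 - <<'E'
from h import *
s=st()
grab('side','s18')
im=cv2.imread('pics/s18.png');cv2.imwrite('pics/s18z.png',cv2.resize(im[70:250,130:370],None,fx=3,fy=3,interpolation=cv2.INTER_CUBIC))
E
```

```text
t 16.5 tcp [507.  290.   51.8] F [0.7 0.1 0.5] op 0.0 q [0.42 0.25 1.51 0.   1.39 0.35] rot [-0.001  0.681  0.732 -0.001]
```

View pics/s18z.png

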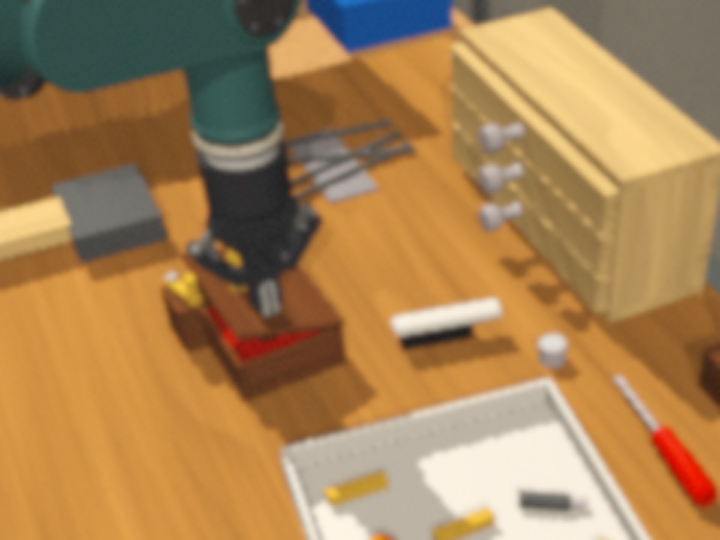

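{"op": "step_arm", "data": {"commands": [[[-0.3,0,-0.8],0],[[0,0,-0.5],0],[[0,0,-0.4],0],[[0,0,0],0],[[0,0,0],0]]}}

```text
clock: 17.05
tool_pos: [504.9, 290.2, 36.3]
tcp_rot: [0.0, 0.681, 0.732, -0.0]
contact_force: [0.1, 0.6, 0.2]
opening: -0.002
```

```bash
python3 - <<'E'
from h import *
s=st()
E
```

```text
t 17.05 tcp [504.9 290.2  36.3] F [0.1 0.6 0.2] op -0.002 q [ 0.42  0.25  1.53 -0.    1.36  0.35] rot [ 0.     0.681  0.732 -0.   ]
```

{"op": "step_arm", "data": {"commands": [[[0,0,-0.3],0],[[0,0,-0.2],0],[[0,0,0],0]]}}

```text
clock: 17.35
tool_pos: [505.2, 290.4, 31.8]
tcp_rot: [0.0, 0.681, 0.732, 0.0]
contact_force: [-0.5, 1.0, 1.9]
opening: -0.0
```

{"op": "step_arm", "data": {"commands": [[[0,0,-0.2],0],[[0,0,-0.2],0],[[0,0,0],0]]}}

```text
clock: 17.65
tool_pos: [505.3, 290.4, 31.6]
tcp_rot: [0.0, 0.681, 0.732, 0.001]
contact_force: [-6.1, -4.0, 16.7]
opening: 0.001
```

{"op": "step_arm", "data": {"commands": [[[0,0,2],0],[[0,0,4],0],[[0,0,4],0],[[-2,0,4],0],[[-2,0,2],0],[[-2,1,0],0],[[-2,1,0],0],[[0,0,0],0],[[0,0,0],0]]}}

```text
clock: 18.55
tool_pos: [424.9, 310.2, 187.4]
tcp_rot: [0.0, 0.681, 0.732, 0.0]
contact_force: [0.0, 0.2, 0.3]
opening: -0.0
```

```bash
python3 - <<'E'
from h import *
s=st()
grab('wrist','w19');grab('side','s19')
im=cv2.imread('pics/s19.png');cv2.imwrite('pics/s19z.png',cv2.resize(im[70:250,130:370],None,fx=3,fy=3,interpolation=cv2.INTER_CUBIC))
E
```

```text
t 18.55 tcp [424.9 310.2 187.4] F [0.  0.2 0.3] op -0.0 q [ 0.52  0.04  1.47 -0.    1.64  0.45] rot [0.    0.681 0.732 0.   ]
```

View pics/w19.png

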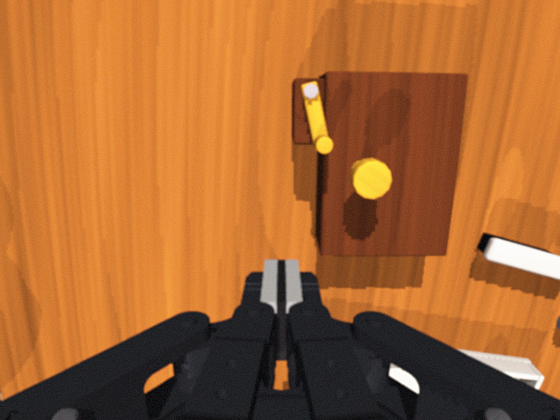

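View pics/s19z.png

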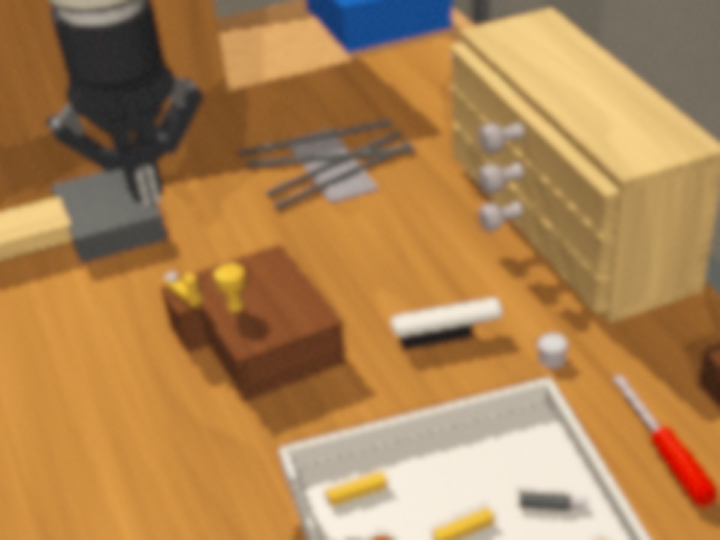

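```bash
python3 - <<'E'
from h import *
p=viewer.camera_params('wrist')
for n,u,v,z in(('pivot',311,90,68),('studtop',325,145,88),('knobtop',372,179,88),('FL',324,73,53),('BL',466,74,53),('BR',447,254,53),('FR',322,254,53)): print(n,w(p,u,v,z).round(1))
E
```

```text
pivot [441.4 391.8  68. ]
studtop [453.  355.3  88. ]
knobtop [488.8 334.   88. ]
FL [451.2 405.4  53. ]
BL [559.4 414.1  53. ]
BR [572.1 267.6  53. ]
FR [464.2 260.3  53. ]
```

{"op": "step_arm", "data": {"commands": [[[-0.3,3.6,0],0],[[0,0,-4],0],[[0,0,-4],0],[[0,0,-3.8],0],[[0,0,-2],0],[[0,0,0],0],[[0,0,0],0]]}}

```text
clock: 19.35
tool_pos: [422.7, 346.0, 49.6]
tcp_rot: [0.0, 0.681, 0.732, -0.0]
contact_force: [0.1, -0.2, 0.5]
opening: 0.0
```

```bash
python3 - <<'E'
from h import *
s=st()
grab('wrist','w20')
E
```

```text
t 19.35 tcp [422.7 346.   49.6] F [ 0.1 -0.2  0.5] op 0.0 q [ 0.58  0.17  1.61 -0.    1.37  0.51] rot [ 0.     0.681  0.732 -0.   ]
```

View pics/w20.png

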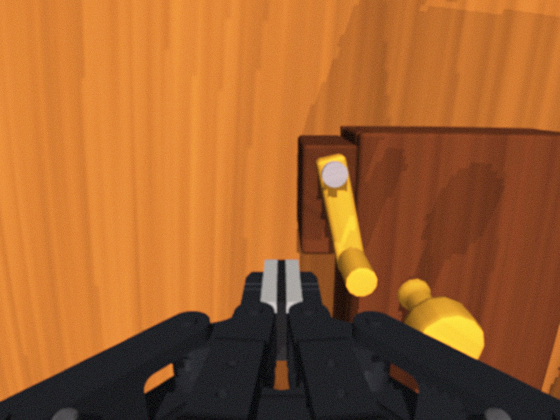

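{"op": "step_arm", "data": {"commands": [[[1.3,0.3,0],0],[[0.8,0.1,0],0],[[0.8,0.1,0],0],[[0.8,0.4,0],0],[[0.8,0.5,0],0],[[0.6,0.7,0],0],[[0.5,0.7,0],0],[[0,0,0],0]]}}

```text
clock: 20.2
tool_pos: [478.9, 375.4, 49.5]
tcp_rot: [0.0, 0.681, 0.732, 0.001]
contact_force: [-0.3, -0.0, 0.5]
opening: -0.004
```

```bash
python3 - <<'E'
from h import *
s=st()
grab('wrist','w21')
E
```

```text
t 20.2 tcp [478.9 375.4  49.5] F [-0.3 -0.   0.5] op -0.004 q [0.57 0.3  1.45 0.   1.39 0.5 ] rot [0.    0.681 0.732 0.001]
```

View pics/w21.png

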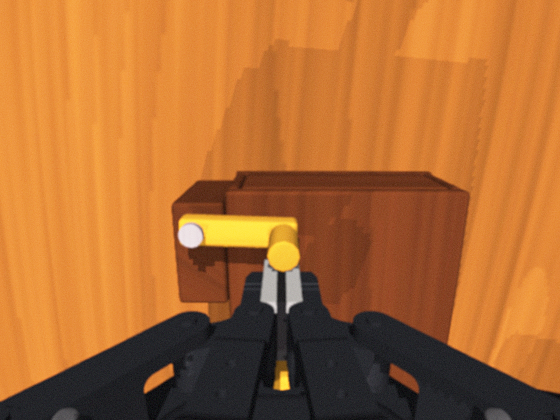

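{"op": "step_arm", "data": {"commands": [[[0,0.2,0],0],[[0,0,0],0],[[0,0,0],0]]}}

```text
clock: 20.55
tool_pos: [477.8, 376.4, 49.7]
tcp_rot: [-0.0, 0.681, 0.732, 0.0]
contact_force: [0.4, -0.1, -0.0]
opening: -0.004
```

{"op": "step_arm", "data": {"commands": [[[0,-1,0],0],[[0,-0.5,0],0],[[0,0,4],0],[[0,0,4],0],[[0,-2,4],0],[[0,-4,3],0],[[0,-4,0],0],[[0,-4,0],0],[[0,0,0],0]]}}

```text
clock: 21.45
tool_pos: [478.1, 216.8, 200.4]
tcp_rot: [0.001, 0.683, 0.73, -0.0]
contact_force: [0.3, 0.6, -0.7]
opening: 0.001
```

```bash
python3 - <<'E'
from h import *
s=st()
p,im=grab('wrist','w22'); p,im=grab('top','t22')
cv2.imwrite('pics/t22z.png',cv2.resize(im[160:268,238:342],None,fx=5.5,fy=5.5,interpolation=cv2.INTER_CUBIC)[:,:,::-1])
E
```

```text
t 21.45 tcp [478.1 216.8 200.4] F [ 0.3  0.6 -0.7] op 0.001 q [ 0.32  0.03  1.45 -0.    1.66  0.25] rot [ 0.001  0.683  0.73  -0.   ]
```

View pics/w22.png

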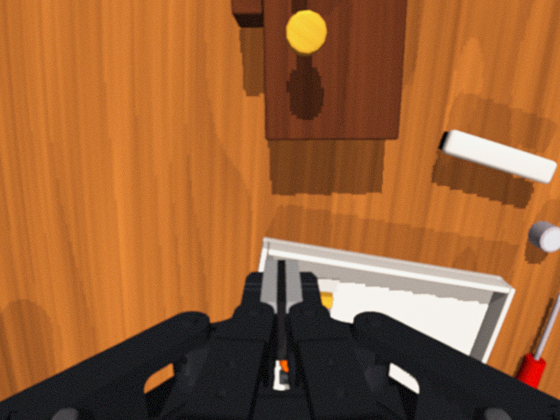

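View pics/t22z.png

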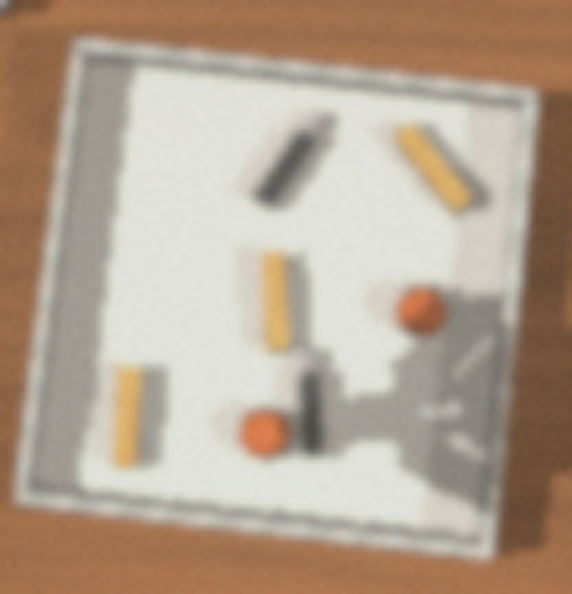

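{"op": "step_arm", "data": {"commands": [[[0,-2.5,0],-8.1],[[0.4,-2.5,0],-8.1],[[0.5,-2.5,0],-8.1],[[0.5,-2.4,-1],-8.1],[[0.5,-2.4,-2],-8.1],[[0.5,0,-2],-8.1],[[0.5,0,-2],-8.1],[[0.5,0,-2],-8.1],[[0,0,-1],-8.1],[[0,0,0],-8.1],[[0,0,0],-8.1],[[0,0,0],-7.9]], "gripper": 3.2}}

```text
clock: 22.75
tool_pos: [511.8, 99.6, 98.9]
tcp_rot: [-0.0, 1.0, -0.027, -0.001]
contact_force: [0.2, -0.7, -0.1]
opening: 0.375
```

```bash
python3 - <<'E'
from wseg import *
s=st()
p,im=grab('wrist','w23'); blobs(p,im,TRAY)
E
```

```text
t 22.75 tcp [511.8  99.6  98.9] F [ 0.2 -0.7 -0.1] op 0.375 q [0.08 0.07 1.61 0.   1.46 1.71] rot [-0.     1.    -0.027 -0.001]
brass px [554.   8.] n 188 mean [634.8 -78.7] rectc [633.1 -77.3] sz [13. 10.] ang 33.0
brass px [410. 105.] n 2222 mean [577.4  13.5] rectc [576.6  13.6] sz [57. 16.] ang 2.0
brass px [289. 209.] n 1505 mean [512.3  94.8] rectc [511.1  95. ] sz [13. 57.] ang 177.0
amber px [532. 110.] n 1648 mean [571.3 -71.1] rectc [571.3 -71.2] sz [33. 28.] ang 86.0
amber px [399. 216.] n 1329 mean [501.8  17.4] rectc [501.2  17.5] sz [31. 27.] ang 61.0
dark px [404.   8.] n 383 mean [636.4  17.5] rectc [635.6  17.2] sz [17. 10.] ang 99.0
dark px [434. 197.] n 1496 mean [514.5  -6.5] rectc [515.   -6.4] sz [51. 16.] ang 3.0
dark px [233. 262.] n 125 mean [474.1 137. ] rectc [474.  137.1] sz [13.  5.] ang 87.0
dark px [331. 265.] n 159 mean [468.1  66.7] rectc [468.   66.6] sz [15.  6.] ang 80.0
```

View pics/w23.png

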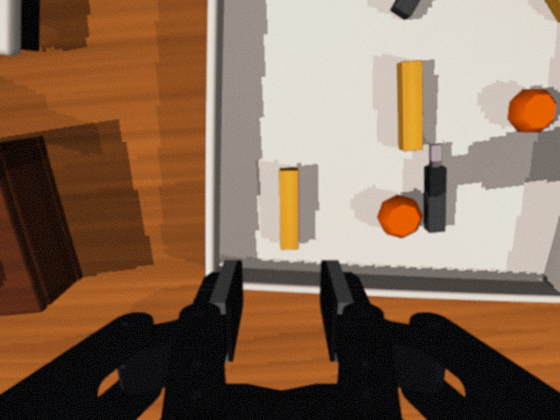

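{"op": "step_arm", "data": {"commands": [[[0,-0.5,-3],0],[[0,0,-4],0],[[0,0,-2.5],0],[[0,0,-1],0],[[0,0,-0.4],0],[[0,0,0],0]]}}

```text
clock: 23.4
tool_pos: [512.5, 93.7, -8.9]
tcp_rot: [-0.0, 1.0, -0.024, 0.0]
contact_force: [-1.0, 1.0, 0.7]
opening: 0.372
```

{"op": "step_arm", "data": {"commands": [[[0,0,0],0],[[0,0,0],0],[[0,0,0],0],[[0,0,0],0],[[0,0,0],0]], "gripper": 0}}

```text
clock: 23.9
tool_pos: [513.6, 93.5, -7.4]
tcp_rot: [-0.0, 1.0, -0.025, 0.002]
contact_force: [0.2, 1.5, 6.7]
opening: 0.122
```

{"op": "step_arm", "data": {"commands": [[[0,0,1.5],0],[[0,0,4],0],[[0,0,4.5],0],[[0,-3,4],0],[[0.8,-4,1],0],[[0.8,-4,0],0],[[0.8,-4,0],0],[[0.8,-4,0],0],[[0.8,-4,0],0],[[0.8,-4,0],0],[[0.8,-4,0],0],[[0,0,0],0]]}}

```text
clock: 25.1
tool_pos: [567.6, -221.9, 139.5]
tcp_rot: [0.001, 1.0, -0.028, -0.0]
contact_force: [-0.0, 0.8, -0.3]
opening: 0.121
```

```bash
python3 - <<'E'
from h import *
s=st()
p,im=grab('wrist','w24');s=st()
E
```

```text
t 25.1 tcp [ 567.6 -221.9  139.5] F [-0.   0.8 -0.3] op 0.121 q [-0.46  0.24  1.33 -0.    1.57  1.16] rot [ 0.001  1.    -0.028 -0.   ]
t 25.15 tcp [ 567.4 -219.1  139.6] F [-0.   0.4 -1.9] op 0.121 q [-0.46  0.24  1.33 -0.    1.57  1.16] rot [-0.     1.    -0.027 -0.001]
```

View pics/w24.png

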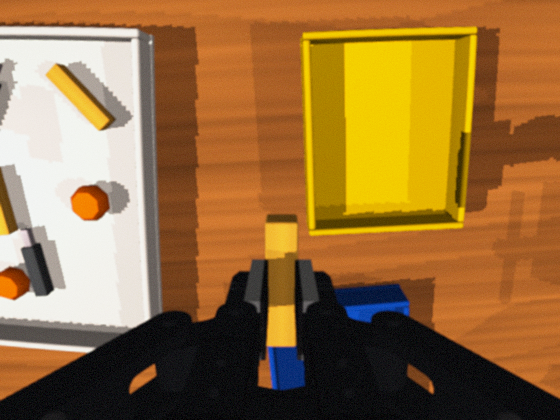

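```bash
python3 - <<'E'
from h import *
p=viewer.camera_params('wrist')
for n,u,v,z in(('BL',305,35,32),('BR',475,30,32),('FR',463,227,32),('FL',310,232,32),('blue BL',335,290,32),('blue BR',405,287,32)): print(n,w(p,u,v,z).round(1))
E
```

```text
BL [ 681.8 -240.7   32. ]
BR [ 680.9 -356.3   32. ]
FR [ 540.2 -357.3   32. ]
FL [ 542.8 -239.2   32. ]
blue BL [ 492.6 -257.7   32. ]
blue BR [ 491.8 -314.    32. ]
```

{"op": "step_arm", "data": {"commands": [[[0.3,-3.2,0],0],[[0.5,-3.2,0],0],[[0.4,-3.2,0],0],[[0,0,-4],0],[[0,0,-4],0],[[0,0,-3.5],0],[[0,0,-2],0],[[0,0,-0.8],0],[[0,0,0],0]]}}

```text
clock: 26.05
tool_pos: [579.2, -311.1, -3.8]
tcp_rot: [-0.001, 1.0, -0.024, -0.001]
contact_force: [-0.7, -0.4, -0.4]
opening: 0.12
```

```bash
python3 - <<'E'
from h import *
s=st()
p,im=grab('wrist','w25');s=st()
E
```

```text
t 26.05 tcp [ 579.2 -311.1   -3.8] F [-0.7 -0.4 -0.4] op 0.12 q [-0.58  0.45  1.36  0.    1.34  1.04] rot [-0.001  1.    -0.024 -0.001]
t 26.1 tcp [ 580.3 -312.1   -1.9] F [ 0.3 -0.7 -0.4] op 0.119 q [-0.58  0.44  1.36  0.    1.34  1.04] rot [ 0.     1.    -0.024  0.   ]
```

View pics/w25.png

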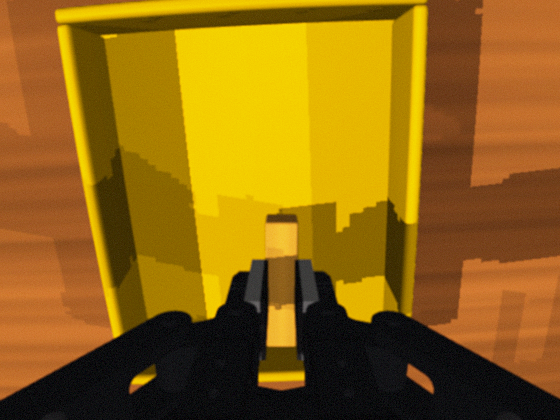

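{"op": "step_arm", "data": {"commands": [[[0,0,-0.3],0],[[0,0,0],0]]}}

```text
clock: 26.3
tool_pos: [580.9, -313.1, -3.7]
tcp_rot: [0.001, 1.0, -0.025, 0.001]
contact_force: [0.4, -0.6, -0.5]
opening: 0.124
```

{"op": "step_arm", "data": {"commands": [[[0,0,0],0],[[0,0,0],0],[[0,0,1.5],0],[[0,0,4],0],[[0,0,4],0],[[0,0,4],0],[[0,2,0],2],[[0,4.5,0],3],[[0,4.5,0],0],[[0,4.5,0],0],[[0,4.5,0],0],[[0,4.5,0],0]], "gripper": 2.4}}

```text
clock: 27.5
tool_pos: [579.5, -65.7, 130.4]
tcp_rot: [0.0, 1.0, 0.019, 0.001]
contact_force: [0.0, -1.3, -0.4]
opening: 0.275
```

{"op": "step_arm", "data": {"commands": [[[0,4,0],0],[[0,3.5,0],0],[[0,0,0],0],[[0,0,0],0]], "gripper": 3.2}}

```text
clock: 27.9
tool_pos: [579.8, 8.1, 130.1]
tcp_rot: [0.0, 1.0, 0.02, 0.0]
contact_force: [-0.6, 0.2, -0.3]
opening: 0.373
```

```bash
python3 - <<'E'
from wseg import *
s=st()
p,im=grab('wrist','w26');blobs(p,im,TRAY);grab('top','t26')
E
```

```text
t 27.9 tcp [579.8   8.1 130.1] F [-0.6  0.2 -0.3] op 0.373 q [-0.08  0.18  1.42 -0.    1.54  1.45] rot [0.   1.   0.02 0.  ]
brass px [400. 106.] n 1574 mean [652.9 -75.2] rectc [652.6 -75.3] sz [58. 15.] ang 39.0
brass px [274. 203.] n 1178 mean [576.7  13.6] rectc [575.9  13.4] sz [56. 13.] ang 3.0
amber px [378. 215.] n 935 mean [568.9 -68.4] rectc [569.1 -68.6] sz [26. 29.] ang 59.0
amber px [262. 292.] n 690 mean [498.4  21. ] rectc [497.7  21. ] sz [27. 24.] ang 44.0
dark px [286. 100.] n 1148 mean [653.    7.8] rectc [652.7   7.9] sz [13. 47.] ang 148.0
dark px [426. 119.] n 357 mean [644.4 -96.5] rectc [646.  -96.4] sz [31. 12.] ang 32.0
dark px [403. 208.] n 319 mean [575.6 -87.3] rectc [574.8 -87.6] sz [24. 13.] ang 4.0
dark px [291. 231.] n 80 mean [ 5.538e+02 -5.000e-01] rectc [553.  -1.] sz [15.  5.] ang 67.0
dark px [293. 277.] n 1111 mean [513.3  -4. ] rectc [513.2   1.3] sz [50. 29.] ang 2.0
dark px [224. 292.] n 1639 mean [497.9  52.7] rectc [494.1  55.3] sz [64. 38.] ang 180.0
dark px [349. 302.] n 2440 mean [491.9 -52.2] rectc [490.9 -62.2] sz [80. 70.] ang 41.0
dark px [169. 312.] n 621 mean [476.3 100.4] rectc [475.2 105.2] sz [26. 73.] ang 94.0
dark px [348. 330.] n 69 mean [465.5 -54.1] rectc [465.3 -54.6] sz [14.  8.] ang 59.0
```

View pics/w26.png

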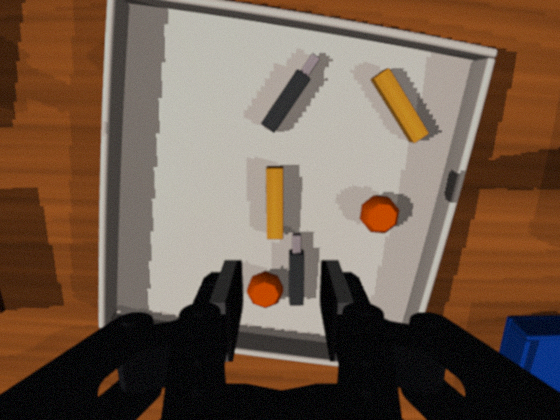

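View pics/t26.png

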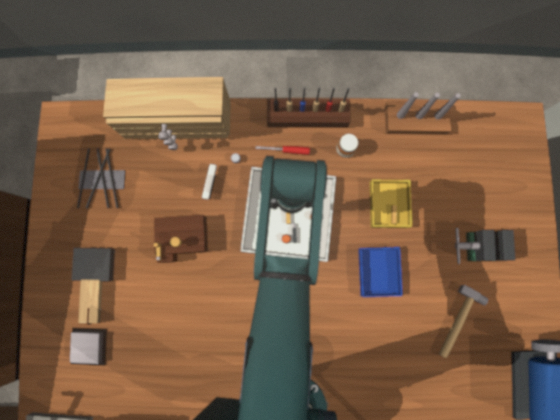

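{"op": "step_arm", "data": {"commands": [[[-0.3,0.5,-4],0],[[0,0,-4],0],[[0,0,-3],0],[[0,0,-2],0],[[0,0,-0.6],0],[[0,0,0],0]]}}

```text
clock: 28.6
tool_pos: [576.3, 11.2, -7.3]
tcp_rot: [0.0, 1.0, 0.018, -0.001]
contact_force: [0.0, -0.3, 0.6]
opening: 0.376
```

{"op": "step_arm", "data": {"commands": [[[0,0,0],0],[[0,0,0],0],[[0,0,0],0],[[0,0,0],0],[[0,0,0],0]], "gripper": 0}}

```text
clock: 29.1
tool_pos: [578.5, 11.8, -4.4]
tcp_rot: [0.001, 1.0, 0.019, 0.002]
contact_force: [0.6, -1.2, 6.8]
opening: 0.11
```

{"op": "step_arm", "data": {"commands": [[[0,0,1.5],0],[[0,0,4],0],[[0,0,4.5],0],[[0,-3,3],0],[[0,-4.5,0],0],[[0,-4.5,0],0],[[0,-4.5,0],0],[[0,-4.5,0],0],[[0,-4.5,0],0],[[0,-3,0],0],[[0,0,0],0]]}}

```text
clock: 30.2
tool_pos: [575.9, -276.8, 123.3]
tcp_rot: [0.001, 1.0, 0.016, -0.0]
contact_force: [-0.1, -0.3, -1.7]
opening: 0.105
```

```bash
python3 - <<'E'
from h import *
s=st()
p,im=grab('wrist','w27');s=st()
E
```

```text
t 30.2 tcp [ 575.9 -276.8  123.3] F [-0.1 -0.3 -1.7] op 0.105 q [-0.54  0.31  1.27 -0.    1.55  1.  ] rot [ 0.001  1.     0.016 -0.   ]
t 30.25 tcp [ 576.2 -274.3  123.3] F [-0.1 -0.8 -0.6] op 0.106 q [-0.53  0.31  1.28  0.    1.55  1.  ] rot [-0.     1.     0.017 -0.   ]
```

View pics/w27.png

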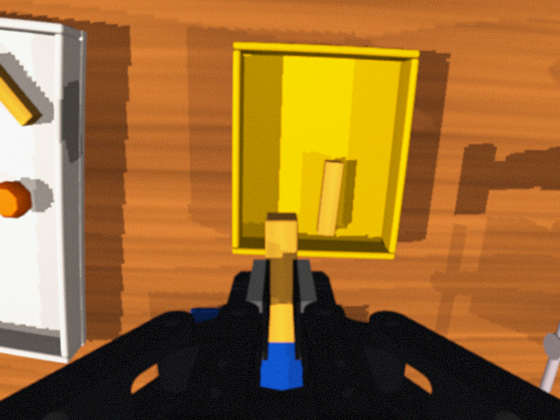

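{"op": "step_arm", "data": {"commands": [[[3.2,-1.3,0],0],[[3.2,-1.3,0],0],[[0,0,-4],0],[[0,0,-4],0],[[0,0,-3],0],[[0,0,-1.3],0],[[0,0,0],0],[[0,0,0],0]]}}

```text
clock: 31.05
tool_pos: [642.1, -298.6, 2.6]
tcp_rot: [0.001, 1.0, 0.019, 0.001]
contact_force: [1.0, 0.8, -0.4]
opening: 0.107
```

{"op": "step_arm", "data": {"commands": [[[0,0,-0.3],0],[[0,0,0],0]]}}

```text
clock: 31.25
tool_pos: [641.9, -299.2, -0.4]
tcp_rot: [0.001, 1.0, 0.019, 0.001]
contact_force: [-0.3, -0.5, -0.7]
opening: 0.103
```

{"op": "step_arm", "data": {"commands": [[[0,0,0],0],[[0,0,0],0],[[0,0,1.5],0],[[0,0,4],0],[[0,0,4],0],[[0,0,3],0],[[0,4,0],7],[[0,4.5,0],7],[[0,4.5,0],7],[[0,4.5,0],7],[[0,4,0],7],[[0,0,0],2]], "gripper": 2.4}}

```text
clock: 32.45
tool_pos: [641.2, -78.0, 124.7]
tcp_rot: [-0.001, 0.941, 0.339, 0.001]
contact_force: [-0.8, -1.1, 0.6]
opening: 0.282
```

```bash
python3 - <<'E'
from wseg import *
s=st()
p,im=grab('wrist','w28');s=st();blobs(p,im,TRAY)
E
```

```text
t 32.45 tcp [641.2 -78.  124.7] F [-0.8 -1.1  0.6] op 0.282 q [-0.21  0.33  1.26  0.    1.56  0.67] rot [-0.001  0.941  0.339  0.001]
t 32.5 tcp [641.3 -80.7 124.6] F [ 0.1 -0.8  0.9] op 0.284 q [-0.21  0.33  1.25  0.    1.56  0.67] rot [0.    0.941 0.338 0.001]
brass px [288. 187.] n 1309 mean [652.9 -74.9] rectc [652.3 -75.3] sz [57. 13.] ang 38.0
amber px [ 73. 257.] n 723 mean [497.2  22.7] rectc [497.5  21.6] sz [26. 27.] ang 30.0
amber px [212. 260.] n 830 mean [568.2 -66.4] rectc [568.  -66.5] sz [29. 24.] ang 29.0
dark px [199. 115.] n 1118 mean [652.3   8.5] rectc [652.4   8.4] sz [12. 48.] ang 147.0
dark px [112. 264.] n 924 mean [513.2  -6.1] rectc [514.4  -5.6] sz [54. 15.] ang 1.0
dark px [186. 319.] n 5139 mean [510.1 -81.7] rectc [522.  -75.5] sz [ 60. 135.] ang 165.0
```

View pics/w28.png

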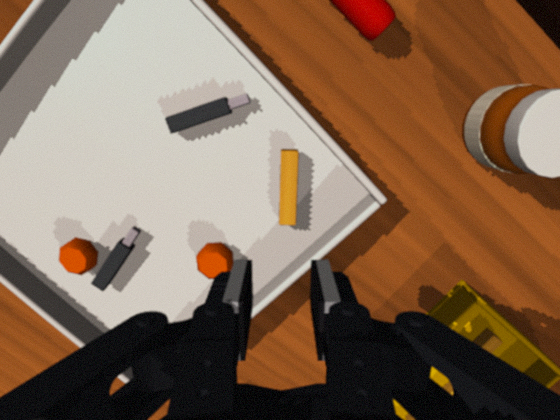

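{"op": "step_arm", "data": {"commands": [[[1.1,0.5,-3],0],[[0,0,-4],0],[[0,0,-3],0],[[0,0,-2],0],[[0,0,-0.6],0],[[0,0,-0.3],0],[[0,0,0],0]]}}

```text
clock: 33.2
tool_pos: [652.9, -79.4, -4.9]
tcp_rot: [0.001, 0.942, 0.335, 0.001]
contact_force: [0.2, -0.1, 0.1]
opening: 0.279
```

{"op": "step_arm", "data": {"commands": [[[0,0,0],0],[[0,0,0],0],[[0,0,0],0],[[0,0,0],0]], "gripper": 0}}

```text
clock: 33.6
tool_pos: [653.3, -79.2, -4.1]
tcp_rot: [0.001, 0.942, 0.335, 0.002]
contact_force: [-1.3, -0.8, 5.7]
opening: 0.103
```

{"op": "step_arm", "data": {"commands": [[[0,0,1.5],0],[[0,0,4],0],[[0,0,4.5],0],[[0,-1,3],0],[[-1,-3.5,0],-8],[[-1.2,-4,0],-8],[[-1.2,-4,0],-8],[[-1.2,-4,0],-8],[[-1.2,-3,0],-6],[[0,0,0],0],[[0,0,0],0]]}}

```text
clock: 34.7
tool_pos: [593.6, -274.1, 123.7]
tcp_rot: [-0.0, 1.0, 0.01, 0.0]
contact_force: [0.5, 0.9, -0.7]
opening: 0.102
```

```bash
python3 - <<'E'
from h import *
s=st()
p,im=grab('wrist','w29');s=st()
E
```

```text
t 34.7 tcp [ 593.6 -274.1  123.7] F [ 0.5  0.9 -0.7] op 0.102 q [-0.52  0.35  1.23  0.    1.56  1.03] rot [-0.    1.    0.01  0.  ]
t 34.75 tcp [ 594.  -273.1  123.7] F [ 0.2 -0.3 -0. ] op 0.108 q [-0.52  0.35  1.23  0.    1.56  1.03] rot [-0.    1.    0.01  0.  ]
```

View pics/w29.png

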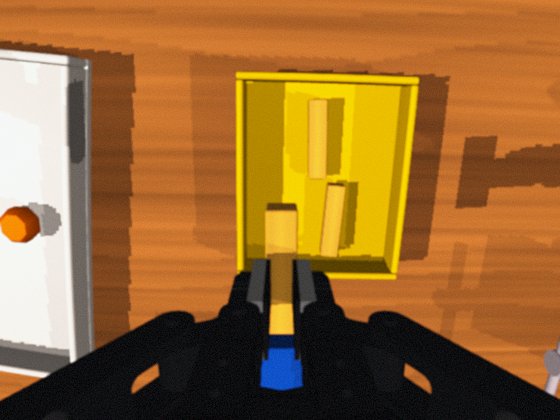

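{"op": "step_arm", "data": {"commands": [[[-0.9,-0.3,0],0],[[0,0,-4],0],[[0,0,-4],0],[[0,0,-3],0],[[0,0,-1.3],0],[[0,0,-0.2],0],[[0,0,0],0],[[0,0,0],0]]}}

```text
clock: 35.55
tool_pos: [586.6, -277.4, 1.2]
tcp_rot: [0.001, 1.0, 0.01, 0.002]
contact_force: [-0.9, 1.1, -1.0]
opening: 0.1
```

{"op": "step_arm", "data": {"commands": [[[0,0,0],0],[[0,0,0],0],[[0,0,1.5],0],[[0,0,4],0],[[0,0,4],0],[[0,0,3],0],[[0,3,0],0],[[0,4.5,0],0],[[-1,4.5,0],0],[[-1,4.5,0],0],[[-1,4.5,0],0],[[-1,4,0],0]], "gripper": 2.4}}

```text
clock: 36.75
tool_pos: [544.7, -24.8, 125.5]
tcp_rot: [0.0, 1.0, 0.01, 0.001]
contact_force: [0.4, -0.4, 0.4]
opening: 0.284
```

```bash
python3 - <<'E'
from wseg import *
s=st()
p,im=grab('wrist','w30');s=st();blobs(p,im,TRAY)
E
```

```text
t 36.75 tcp [544.7 -24.8 125.5] F [ 0.4 -0.4  0.4] op 0.284 q [-0.15  0.11  1.52  0.    1.52  1.4 ] rot [0.    1.    0.01  0.001]
t 36.8 tcp [543.  -18.6 125.5] F [-2.7  4.1  0.4] op 0.284 q [-0.14  0.1   1.52  0.01  1.52  1.4 ] rot [-0.003  1.     0.013  0.   ]
amber px [340. 168.] n 1038 mean [570.  -67.7] rectc [570.1 -67.5] sz [28. 26.] ang 57.0
amber px [222. 254.] n 750 mean [499.7  22.2] rectc [499.2  21.9] sz [25. 25.] ang 28.0
dark px [238.  46.] n 1441 mean [653.7   7.6] rectc [656.7   5.6] sz [14. 56.] ang 147.0
dark px [ 76. 112.] n 96 mean [608.7 127.1] rectc [609.4 126.7] sz [ 3. 17.] ang 176.0
dark px [367. 164.] n 409 mean [574.1 -87.7] rectc [573.7 -88.2] sz [13. 25.] ang 177.0
dark px [221. 262.] n 2817 mean [492.   23.8] rectc [479.2  53.3] sz [ 71. 167.] ang 110.0
dark px [331. 288.] n 1463 mean [471.7 -66.7] rectc [473.5 -73. ] sz [52. 43.] ang 39.0
dark px [254. 296.] n 67 mean [463.3  -3.3] rectc [463.2  -2.9] sz [16.  7.] ang 37.0
```

View pics/w30.png

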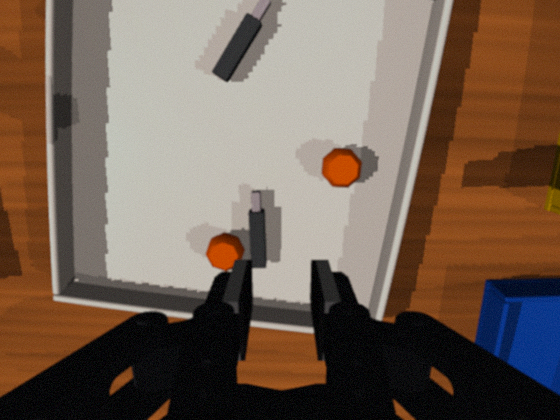

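{"op": "step_arm", "data": {"commands": [[[2.7,0.5,0],-7],[[2.7,0.5,0],-7],[[2.7,0.5,0],-7],[[2.7,0.5,-2],-7],[[0,0,-2],-6.3],[[0,0,0],0],[[0,0,0],0]]}}

```text
clock: 37.5
tool_pos: [652.8, -7.0, 84.2]
tcp_rot: [0.0, 0.959, -0.284, -0.0]
contact_force: [1.2, 0.3, -0.3]
opening: 0.278
```

```bash
python3 - <<'E'
from wseg import *
s=st()
p,im=grab('wrist','w31');s=st();blobs(p,im,TRAY)
E
```

```text
t 37.5 tcp [652.8  -7.   84.2] F [ 1.2  0.3 -0.3] op 0.278 q [-0.1   0.37  1.29 -0.    1.49  2.05] rot [ 0.     0.959 -0.284 -0.   ]
t 37.55 tcp [653.4  -7.1  85.4] F [0.2 1.2 0.3] op 0.278 q [-0.1   0.36  1.29 -0.    1.49  2.05] rot [-0.     0.959 -0.285  0.001]
amber px [422. 270.] n 1106 mean [566.1 -67. ] rectc [566.2 -67.7] sz [27. 27.] ang 46.0
dark px [403. 105.] n 295 mean [ 671.1 -107.4] rectc [ 670.1 -108.5] sz [24.  7.] ang 90.0
dark px [263. 227.] n 1307 mean [652.4   8.5] rectc [652.6   8.5] sz [13. 50.] ang 147.0
dark px [443. 243.] n 445 mean [576.4 -87.5] rectc [577.  -87.8] sz [23. 15.] ang 0.0
dark px [111. 262.] n 492 mean [688.8 110.2] rectc [682.6 109.2] sz [27. 24.] ang 95.0
dark px [319. 349.] n 18359 mean [549.1  26.6] rectc [548.7  18.5] sz [286. 138.] ang 50.0
```

View pics/w31.png

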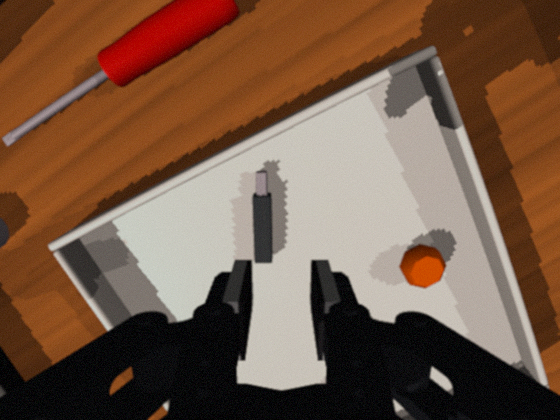

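{"op": "step_arm", "data": {"commands": [[[0,1.6,-2],0],[[0,0,-3.5],0],[[0,0,-2.2],0],[[0,0,-1],0],[[0,0,-0.4],0],[[0,0,0],0]]}}

```text
clock: 38.15
tool_pos: [653.8, 9.0, -6.0]
tcp_rot: [-0.0, 0.958, -0.285, 0.001]
contact_force: [0.5, -0.3, 0.0]
opening: 0.283
```

{"op": "step_arm", "data": {"commands": [[[0,0,0],0],[[0,0,0],0],[[0,0,0],0],[[0,0,0],0]], "gripper": 0}}

```text
clock: 38.55
tool_pos: [654.4, 9.0, -5.0]
tcp_rot: [-0.0, 0.958, -0.285, 0.002]
contact_force: [-1.7, -0.1, 6.1]
opening: 0.088
```

{"op": "step_arm", "data": {"commands": [[[0,0,1.5],0],[[0,0,4],0],[[0,0,4.5],0],[[-2,-2,3],6],[[-3,-3.5,0],7],[[-3,-3.5,0],7],[[-3,-3.5,0],7],[[-3,-3.5,0],6],[[-2,-3,0],0],[[0,0,0],0],[[0,0,0],0]]}}

```text
clock: 39.65
tool_pos: [492.8, -181.1, 123.2]
tcp_rot: [-0.0, 1.0, -0.002, 0.001]
contact_force: [-0.7, 0.2, -1.0]
opening: 0.087
```

```bash
python3 - <<'E'
from h import *
s=st()
p,im=grab('wrist','w32');s=st()
E
```

```text
t 39.65 tcp [ 492.8 -181.1  123.2] F [-0.7  0.2 -1. ] op 0.087 q [-0.46  0.06  1.57  0.    1.51  1.11] rot [-0.     1.    -0.002  0.001]
t 39.7 tcp [ 493.2 -180.5  123.1] F [-0.2  0.4 -1.4] op 0.087 q [-0.46  0.06  1.57  0.    1.51  1.11] rot [-0.     1.    -0.002  0.   ]
```

View pics/w32.png

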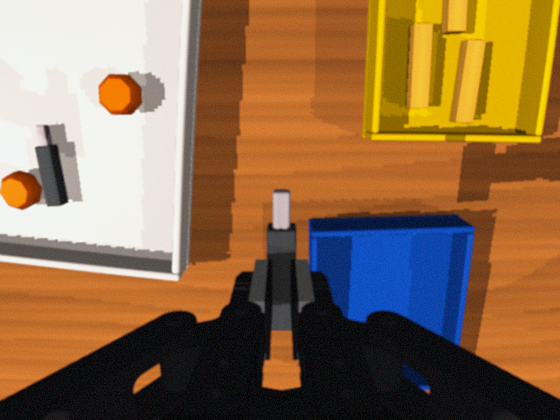

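```bash
python3 - <<'E'
from h import *
p=viewer.camera_params('wrist')
for n,u,v,z in(('BL',311,223,32),('BR',470,225,32),('Rmid',461,345,32)): print(n,w(p,u,v,z).round(1))
E
```

```text
BL [ 482.4 -201.    32. ]
BR [ 480.3 -316.3   32. ]
Rmid [ 378.7 -324.2   32. ]
```

{"op": "step_arm", "data": {"commands": [[[-3,-2,0],0],[[-3,-2,0],0],[[-2.4,-2,0],0],[[0,0,-4],0],[[0,0,-4],0],[[0,0,-3],0],[[0,0,0],0],[[0,0,0],0]]}}

```text
clock: 40.5
tool_pos: [409.7, -240.0, 12.8]
tcp_rot: [-0.0, 1.0, -0.0, -0.0]
contact_force: [0.8, -1.4, 0.1]
opening: 0.094
```

```bash
python3 - <<'E'
from h import *
s=st()
p,im=grab('wrist','w33');s=st()
E
```

```text
t 40.5 tcp [ 409.7 -240.    12.8] F [ 0.8 -1.4  0.1] op 0.094 q [-0.65  0.05  1.82  0.    1.28  0.92] rot [-0.  1. -0. -0.]
t 40.55 tcp [ 410.7 -240.9   14.2] F [-0.1  0.3 -0.6] op 0.087 q [-0.65  0.05  1.81  0.    1.28  0.92] rot [ 0.001  1.    -0.001  0.001]
```

View pics/w33.png

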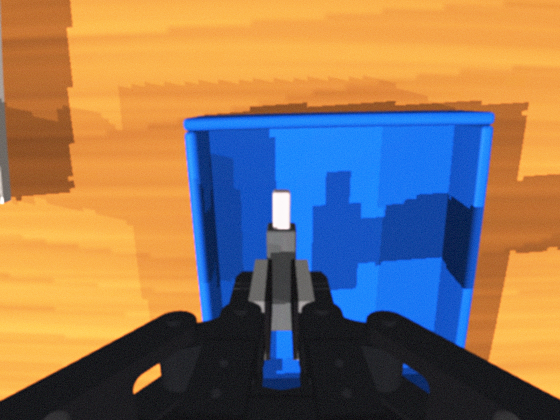

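Inside the blue tray. Lower, release, go back over the second punch.

{"op": "step_arm", "data": {"commands": [[[0,0,-1.5],0],[[0,0,-0.2],0],[[0,0,0],0]]}}

```text
clock: 40.85
tool_pos: [409.9, -241.1, -3.0]
tcp_rot: [0.001, 1.0, -0.001, 0.001]
contact_force: [-0.5, -0.6, -0.7]
opening: 0.088
```

{"op": "step_arm", "data": {"commands": [[[0,0,0],0],[[0,0,0],0],[[0,0,1.5],0],[[0,0,4],0],[[0,0,4],0],[[0,0,3],0],[[2,3.5,0],0],[[2,4.5,0],0],[[2,4.5,0],0],[[2,4.5,0],0],[[2,4.5,0],0],[[0,0,0],0]], "gripper": 2.2}}

```text
clock: 42.05
tool_pos: [510.7, -20.4, 121.3]
tcp_rot: [-0.001, 1.0, 0.002, 0.001]
contact_force: [0.8, -1.0, 0.5]
opening: 0.257
```

```bash
python3 - <<'E'
from wseg import *
s=st()
p,im=grab('wrist','w34');s=st();blobs(p,im,TRAY)
E
```

```text
t 42.05 tcp [510.7 -20.4 121.3] F [ 0.8 -1.   0.5] op 0.257 q [-0.15  0.03  1.6   0.    1.5   1.41] rot [-0.001  1.     0.002  0.001]
t 42.1 tcp [509.8 -23.2 121.1] F [-0.   0.1  0.5] op 0.258 q [-0.16  0.03  1.6   0.    1.5   1.41] rot [0.    1.    0.001 0.   ]
amber px [349. 119.] n 1197 mean [571.3 -67.8] rectc [571.4 -67.7] sz [27. 27.] ang 72.0
amber px [227. 214.] n 899 mean [500.8  21.6] rectc [500.5  21.4] sz [26. 25.] ang 33.0
dark px [377. 118.] n 363 mean [572.5 -87.3] rectc [572.  -88.1] sz [13. 25.] ang 171.0
dark px [ 76. 117.] n 144 mean [572.9 128.6] rectc [573.5 128.4] sz [ 5. 19.] ang 176.0
dark px [260. 198.] n 1361 mean [513.1  -4.1] rectc [514.    0.8] sz [49. 28.] ang 180.0
dark px [137. 251.] n 632 mean [469.8  94. ] rectc [469.5  80.7] sz [122.   7.] ang 84.0
dark px [249. 263.] n 125 mean [461.1   5.6] rectc [461.4   4.1] sz [28.  4.] ang 83.0
dark px [318. 266.] n 237 mean [458.3 -49.3] rectc [459.  -50.4] sz [29. 10.] ang 79.0
```

View pics/w34.png

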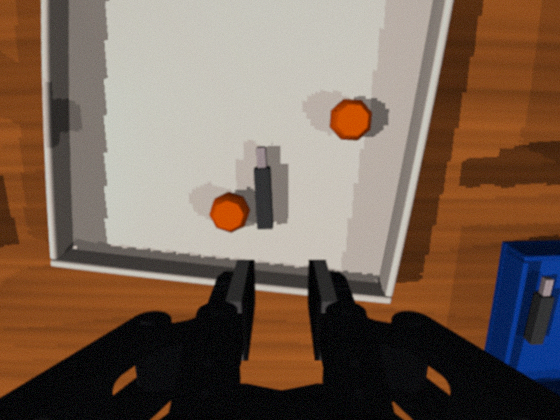

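```bash
python3 - <<'E'
from h import *
p=viewer.camera_params('wrist')
a=w(p,262,168,16);b=w(p,265,228,16);print(a,b,np.degrees(np.arctan2(*(a-b)[[1,0]])), w(p,262.5,176,16));st()
E
```

```text
[535.86967135  -8.91140181  16.        ] [490.507765   -10.65077745  16.        ] 2.1958972013144438 [530.04560157  -9.20938121  16.        ]
t 42.1 tcp [509.8 -23.2 121.1] F [-0.   0.1  0.5] op 0.258 q [-0.16  0.03  1.6   0.    1.5   1.41] rot [0.    1.    0.001 0.   ]
```

{"op": "step_arm", "data": {"commands": [[[1.9,1.5,0],2],[[0,0,-4],0],[[0,0,-3.5],0],[[0,0,0],0],[[0,0,0],0]]}}

```text
clock: 42.6
tool_pos: [527.5, -11.9, 45.8]
tcp_rot: [0.0, 1.0, 0.015, -0.001]
contact_force: [0.4, -1.2, -0.3]
opening: 0.253
```

```bash
python3 - <<'E'
from h import *
s=st()
p,im=grab('wrist','w35');print(px(p,(529,-8,16)))
print(w(p,270,233,16))
E
```

```text
t 42.6 tcp [527.5 -11.9  45.8] F [ 0.4 -1.2 -0.3] op 0.253 q [-0.13  0.13  1.66 -0.    1.36  1.41] rot [ 0.     1.     0.015 -0.001]
[275.07941369 235.46550952]
[530.33486629  -5.21005351  16.        ]
```

View pics/w35.png

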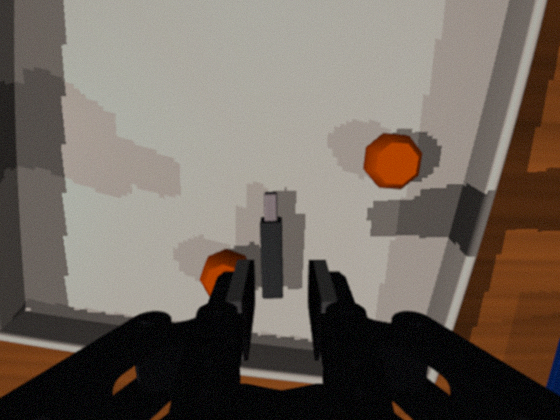

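{"op": "step_arm", "data": {"commands": [[[0.3,0.6,-2],0],[[0,0,-1.8],0],[[0,0,-0.9],0],[[0,0,-0.4],0],[[0,0,0],0]]}}

```text
clock: 43.15
tool_pos: [531.5, -5.1, -4.5]
tcp_rot: [0.0, 1.0, 0.016, 0.001]
contact_force: [-0.6, -0.8, -0.4]
opening: 0.258
```

{"op": "step_arm", "data": {"commands": [[[0,0,0],0],[[0,0,0],0],[[0,0,0],0],[[0,0,0],0]], "gripper": 0}}

```text
clock: 43.55
tool_pos: [533.2, -6.1, -2.2]
tcp_rot: [0.001, 1.0, 0.016, 0.003]
contact_force: [-0.7, -2.3, 6.6]
opening: 0.005
```

{"op": "step_arm", "data": {"commands": [[[0,0,1.5],0],[[0,0,4],0],[[0,0,4.5],0],[[0,-2,2],0],[[-1,-3.5,0],0],[[-1.5,-4,0],0],[[-1.5,-4,0],0],[[-1.5,-4,0],0],[[-1.5,-4,0],0],[[-1.5,-3.5,0],0],[[0,0,0],0],[[0,0,0],0]]}}

```text
clock: 44.75
tool_pos: [446.0, -255.5, 115.5]
tcp_rot: [0.0, 1.0, 0.015, 0.001]
contact_force: [0.0, 0.3, -0.6]
opening: -0.001
```

```bash
python3 - <<'E'
from h import *
s=st()
p,im=grab('wrist','w36');s=st()
E
```

```text
t 44.75 tcp [ 446.  -255.5  115.5] F [ 0.   0.3 -0.6] op -0.001 q [-0.63  0.04  1.6   0.    1.49  0.91] rot [0.    1.    0.015 0.001]
t 44.8 tcp [ 446.3 -254.6  115.2] F [-0.2  0.4 -0.2] op -0.001 q [-0.63  0.04  1.6   0.    1.49  0.91] rot [0.    1.    0.016 0.001]
```

View pics/w36.png

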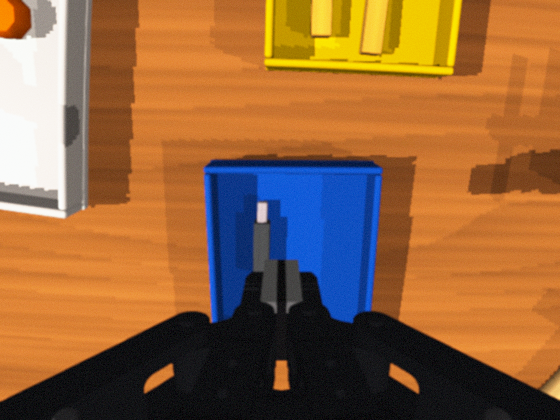

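The second grasp slipped off the shank's front end (opening 0.005). Going back to look.

{"op": "step_arm", "data": {"commands": [[[1.5,4.5,0],0],[[1.5,4.5,0],0],[[1.5,4.5,0],0],[[1.5,4.5,0],0],[[1,4,0],0],[[0,0,0],0],[[0,0,0],0]], "gripper": 2.4}}

```text
clock: 45.5
tool_pos: [516.0, -32.5, 114.8]
tcp_rot: [0.0, 1.0, 0.019, 0.0]
contact_force: [0.1, -0.5, 0.4]
opening: 0.285
```

```bash
python3 - <<'E'
from wseg import *
s=st()
p,im=grab('wrist','w37');s=st();blobs(p,im,TRAY)
E
```

```text
t 45.5 tcp [516.  -32.5 114.8] F [ 0.1 -0.5  0.4] op 0.285 q [-0.17  0.05  1.6  -0.    1.49  1.36] rot [0.    1.    0.019 0.   ]
t 45.55 tcp [515.9 -33.6 114.7] F [-0.2 -0.4 -0.4] op 0.28 q [-0.17  0.05  1.6  -0.    1.49  1.36] rot [0.    1.    0.017 0.   ]
amber px [335. 129.] n 1214 mean [571.1 -67.6] rectc [571.2 -67.6] sz [27. 26.] ang 49.0
amber px [208. 221.] n 912 mean [500.4  22.4] rectc [500.2  22.1] sz [25. 25.] ang 31.0
dark px [ 69. 107.] n 967 mean [580.8 119.2] rectc [580.8 118.9] sz [26. 22.] ang 50.0
dark px [364. 128.] n 416 mean [572.6 -87.5] rectc [572.3 -87.7] sz [13. 25.] ang 171.0
dark px [242. 206.] n 1388 mean [512.7  -3.1] rectc [513.3   1.2] sz [49. 26.] ang 1.0
dark px [108. 254.] n 598 mean [470.9 100.7] rectc [469.6  91.1] sz [102.   7.] ang 83.0
dark px [240. 268.] n 334 mean [463.7  -2.3] rectc [465.1  -1.5] sz [40. 12.] ang 91.0
dark px [327. 274.] n 614 mean [460.9 -69.5] rectc [461.8 -74. ] sz [36. 20.] ang 62.0
```

View pics/w37.png

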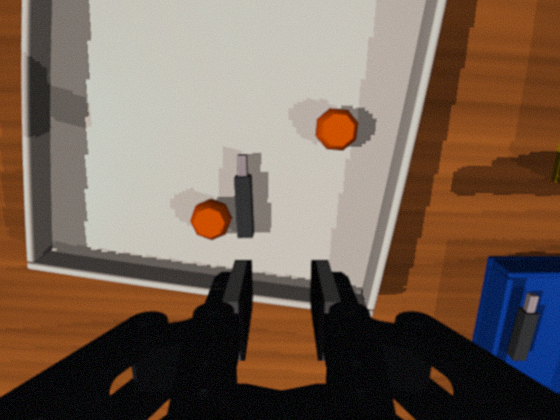

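```bash
python3 - <<'E'
from h import *
p=viewer.camera_params('wrist'); im=cv2.imread('pics/w37.png')
for u,v in((243,176),(245.5,237),(242,155)): print(w(p,u,v,14))
cv2.imwrite('pics/w37z.png',cv2.resize(im[140:280,170:330],None,fx=5,fy=4.2,interpolation=cv2.INTER_CUBIC))
p=viewer.camera_params('side');im=viewer.grab_frame('side');c=px(p,(515,0,10)).astype(int)
cv2.imwrite('pics/s37z.png',cv2.resize(im[c[1]-50:c[1]+50,c[0]-70:c[0]+70],None,fx=5,fy=5,interpolation=cv2.INTER_CUBIC)[:,:,::-1])
E
```

```text
[536.0332231   -5.43332389  14.        ]
[490.10574384  -7.60137224  14.        ]
[550.92986175  -4.61102777  14.        ]
```

View pics/s37z.png

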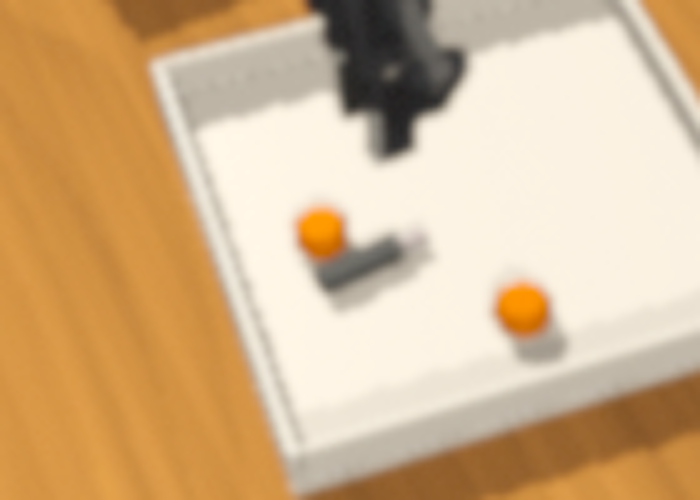

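{"op": "step_arm", "data": {"commands": [[[0.8,2.8,0],0],[[0,0,-4],0],[[0,0,-3],0],[[0,0,0],0],[[0,0,0],0]], "gripper": 2.0}}

```text
clock: 46.1
tool_pos: [523.7, -7.7, 44.7]
tcp_rot: [0.0, 1.0, 0.015, -0.0]
contact_force: [0.7, 0.3, 0.8]
opening: 0.231
```

```bash
python3 - <<'E'
from h import *
s=st()
p,im=grab('wrist','w38');s=st()
E
```

```text
t 46.1 tcp [523.7  -7.7  44.7] F [0.7 0.3 0.8] op 0.231 q [-0.12  0.12  1.67 -0.    1.35  1.42] rot [ 0.     1.     0.015 -0.   ]
t 46.15 tcp [524.9  -7.7  46.1] F [0.3 0.5 1. ] op 0.234 q [-0.12  0.12  1.67 -0.    1.35  1.42] rot [0.    1.    0.015 0.001]
```

View pics/w38.png

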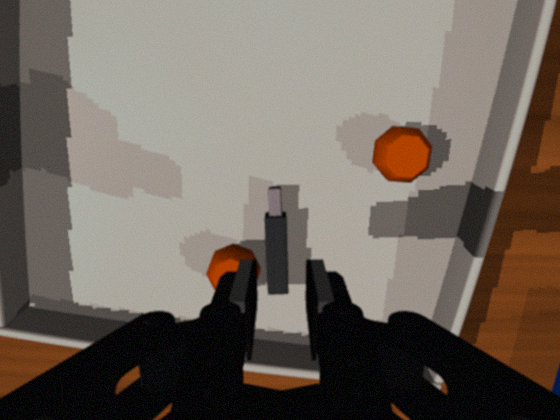

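{"op": "step_arm", "data": {"commands": [[[-0.3,0.15,-2],0],[[0,0,-1.8],0],[[0,0,-0.8],0],[[0,0,-0.4],0],[[0,0,0],0]]}}

```text
clock: 46.65
tool_pos: [524.0, -6.4, -2.3]
tcp_rot: [0.001, 1.0, 0.016, 0.003]
contact_force: [1.1, -2.2, 3.7]
opening: 0.231
```

```bash
python3 - <<'E'
from h import *
s=st()
p,im=grab('wrist','w39')
E
```

```text
t 46.65 tcp [524.   -6.4  -2.3] F [ 1.1 -2.2  3.7] op 0.231 q [-0.12  0.17  1.72 -0.    1.25  1.42] rot [0.001 1.    0.016 0.003]
```

View pics/w39.png

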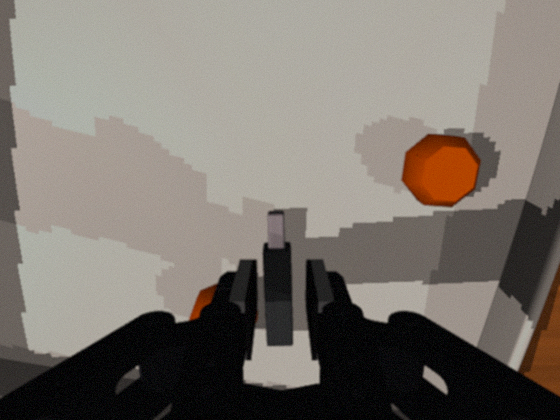

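{"op": "step_arm", "data": {"commands": [[[0,0,0],0],[[0,0,0],0],[[0,0,0],0],[[0,0,0],0]], "gripper": 0}}

```text
clock: 47.1
tool_pos: [522.3, -5.2, -3.7]
tcp_rot: [0.0, 1.0, 0.016, 0.002]
contact_force: [0.4, -0.5, 6.6]
opening: 0.003
```

```bash
python3 - <<'E'
from h import *
s=st()
p,im=grab('wrist','w40');grab('side','s40');p=viewer.camera_params('side');im=cv2.imread('pics/s40.png');c=px(p,(515,0,10)).astype(int)
cv2.imwrite('pics/s40z.png',cv2.resize(im[c[1]-50:c[1]+50,c[0]-70:c[0]+70],None,fx=5,fy=5,interpolation=cv2.INTER_CUBIC))
E
```

```text
t 47.1 tcp [522.3  -5.2  -3.7] F [ 0.4 -0.5  6.6] op 0.003 q [-0.12  0.17  1.72  0.    1.25  1.42] rot [0.    1.    0.016 0.002]
```

View pics/w40.png

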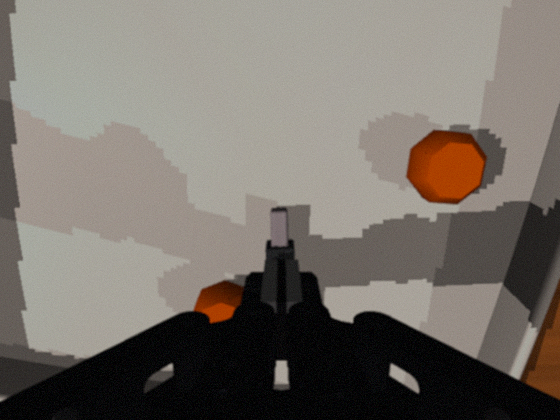

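View pics/s40z.png

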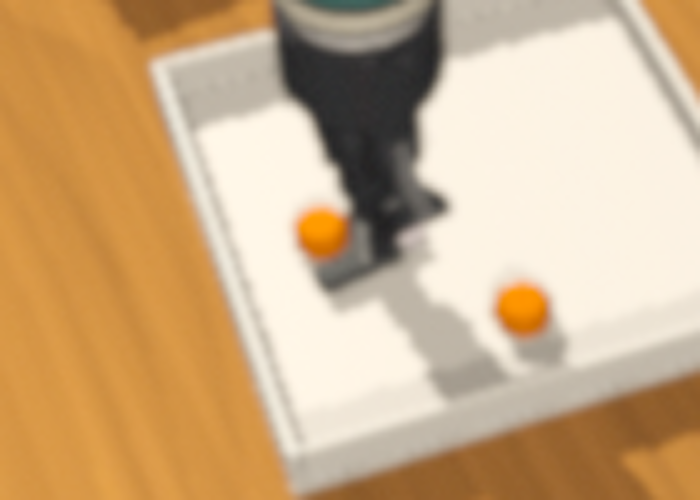

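Fingers are resting on top of the punch: the real tips sit ~21 mm above the reported TCP. Raise slightly, open, and go 10 mm deeper.

{"op": "step_arm", "data": {"commands": [[[0,0,0.8],0],[[0,0,0],0],[[0,0,0],0],[[0,0,-1],0],[[0,0,-0.6],0],[[0,0,-0.3],0],[[0,0,0],0]], "gripper": 2.2}}

```text
clock: 47.9
tool_pos: [521.2, -5.4, -15.7]
tcp_rot: [0.0, 1.0, 0.016, 0.0]
contact_force: [-0.7, 0.2, 7.4]
opening: 0.258
```

{"op": "step_arm", "data": {"commands": [[[0,0,0],0],[[0,0,0],0],[[0,0,0],0],[[0,0,0],0]], "gripper": 0}}

```text
clock: 48.3
tool_pos: [521.8, -5.2, -15.2]
tcp_rot: [0.0, 1.0, 0.016, 0.001]
contact_force: [-0.1, -0.0, 9.5]
opening: 0.121
```

{"op": "step_arm", "data": {"commands": [[[0,0,1.5],0],[[0,0,4],0],[[0,0,4.5],0],[[0,-2,3],0],[[-1,-4,0],0],[[-1.7,-4,0],0],[[-1.7,-4,0],0],[[-1.7,-4,0],0],[[-1.7,-4,0],0],[[-1.7,-4,0],0],[[0,0,0],0],[[0,0,0],0]]}}

```text
clock: 49.5
tool_pos: [424.8, -265.1, 112.0]
tcp_rot: [-0.001, 1.0, 0.015, -0.001]
contact_force: [-0.5, -0.0, -0.1]
opening: 0.12
```

```bash
python3 - <<'E'
from h import *
s=st()
p,im=grab('wrist','w41');s=st()
E
```

```text
t 49.5 tcp [ 424.8 -265.1  112. ] F [-0.5 -0.  -0.1] op 0.12 q [-0.67  0.02  1.64  0.    1.49  0.87] rot [-0.001  1.     0.015 -0.001]
t 49.55 tcp [ 425.3 -264.4  112.2] F [ 0.1 -0.1 -1. ] op 0.122 q [-0.67  0.02  1.64  0.    1.49  0.87] rot [-0.001  1.     0.016 -0.001]
```

View pics/w41.png

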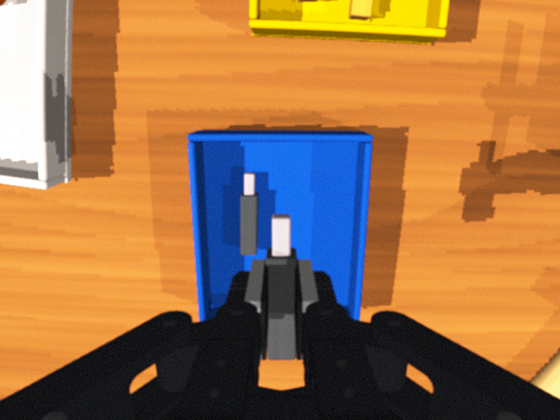

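{"op": "step_arm", "data": {"commands": [[[-0.8,-1.5,0],0],[[0,0,-4],0],[[0,0,-4],0],[[0,0,-3],0],[[0,0,-1],0],[[0,0,0],0],[[0,0,0],0]]}}

```text
clock: 50.25
tool_pos: [419.2, -280.3, -5.1]
tcp_rot: [0.001, 1.0, 0.017, 0.001]
contact_force: [-0.3, -0.0, -0.0]
opening: 0.114
```

{"op": "step_arm", "data": {"commands": [[[0,0,-0.3],0],[[0,0,0],0]]}}

```text
clock: 50.45
tool_pos: [418.9, -280.9, -8.0]
tcp_rot: [0.001, 1.0, 0.016, 0.001]
contact_force: [-1.0, 0.4, 0.4]
opening: 0.116
```

{"op": "step_arm", "data": {"commands": [[[0,0,0],0],[[0,0,0],0],[[0,0,1.5],0],[[0,0,4],0],[[0,0,4],0],[[0,0,4],0],[[-2,0,4],0],[[-2,0,2],0],[[0,0,0],0],[[0,0,0],0]], "gripper": 2.2}}

```text
clock: 51.45
tool_pos: [378.1, -280.4, 185.9]
tcp_rot: [0.001, 1.0, 0.016, 0.001]
contact_force: [0.2, 1.2, -0.8]
opening: 0.257
```

```bash
python3 - <<'E'
from h import *
s=st()
for n in('wrist','top','side'): p,im=grab(n,n+'E')
c=cv2.imread('pics/topE.png');cv2.imwrite('pics/topEz.png',cv2.resize(c[150:310,140:420],None,fx=2.85,fy=2.85,interpolation=cv2.INTER_CUBIC))
E
```

```text
t 51.45 tcp [ 378.1 -280.4  185.9] F [ 0.2  1.2 -0.8] op 0.257 q [-0.76 -0.09  1.59  0.    1.64  0.78] rot [0.001 1.    0.016 0.001]
```

View pics/wristE.png

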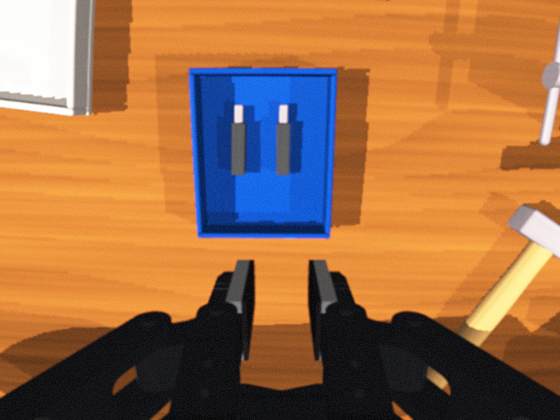

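View pics/topEz.png

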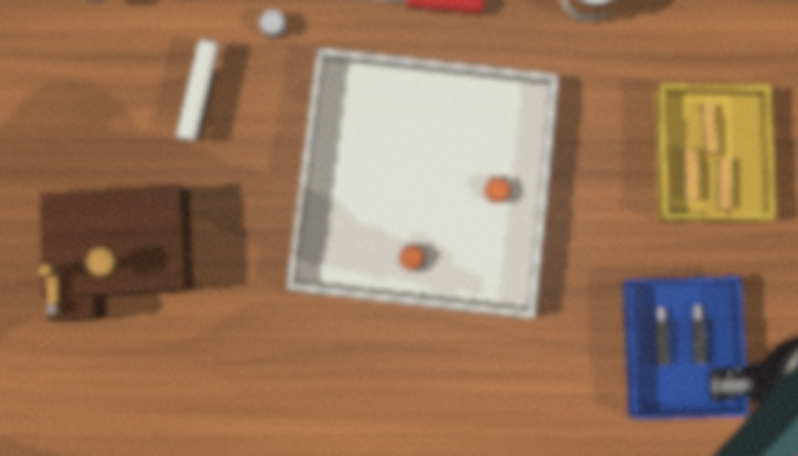

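View pics/sideE.png

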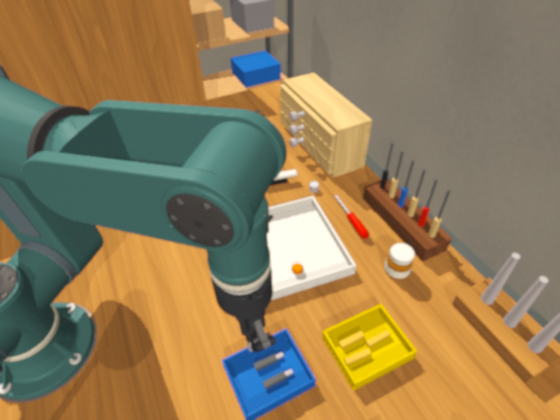

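```bash
python3 - <<'E'
from h import *
p=viewer.camera_params('top');s=2.85
a=w(p,140+52/s,150+310/s,68);b=w(p,140+45/s,150+270/s,88);print(a,b,np.degrees(np.arctan2(*(b-a)[[1,0]])))
c=cv2.imread('pics/topE.png');cv2.imwrite('pics/tb.png',cv2.resize(c[210:270,145:225],None,fx=9,fy=9,interpolation=cv2.INTER_CUBIC))
E
```

```text
[435.71223089 388.76823391  68.        ] [475.29235005 391.33972979  88.        ] 3.71724706818051
```

View pics/tb.png

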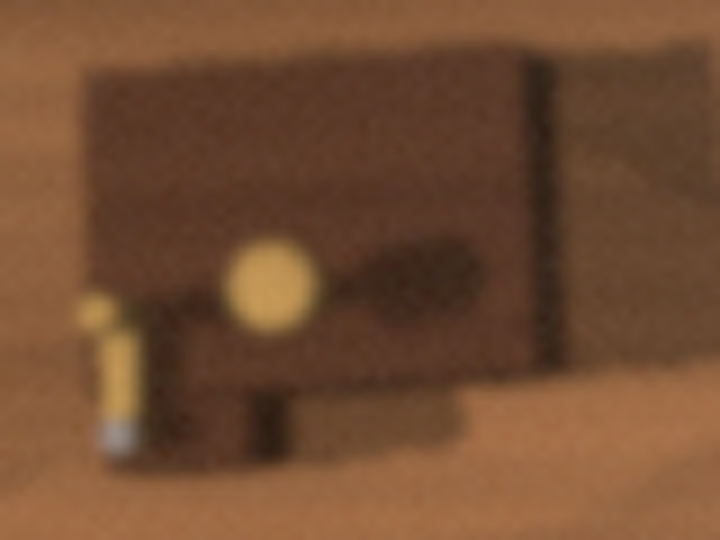

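Turnbutton direction is +3.7°, against a case yaw of about 4.5° (≈1.55 rad). The lid lies flat, all parts are sorted and the gripper is clear, so I'm signing off.

```bash
python3 - <<'E'
from h import *
print(order.sign_off()); st()
E
```

```text
the job is handed in; nothing more can be done
None
the job is handed in; nothing more can be done
```

The job is done and handed in at about 51.5 s of the 210 s allowed; the sign-off reports no verdict.

**What I did**
- I laid the black stone in the wooden case and shut the lid. I then turned the turnbutton across the lid.
- The tray held 3 brass bars and 2 punches. The bars are now in the yellow tray and the punches in the blue tray.
- Both amber stones stayed in the white tray. The bystanders I could see in the last pictures look unmoved; I did not measure them.

**Last checks**
- **Lid:** it looks flat in the last top picture. I last measured it just after shutting, when its corners fitted a shut 110 mm board.
- **Turnbutton:** it points 3.7° in the world frame and the case is turned about 4.5°, so it stands at about 1.55 rad.
- **Trays:** three bars show in the yellow tray, two punches in the blue tray, and two amber stones in the white tray.
- **Gripper:** it was empty and clear of everything.

**What went wrong or disagreed**
- **Fingertip height:** the real fingertips sit about 21 mm above the reported tool point. My first grasp of the stone and two grasps of the second punch closed above the part. I redid them lower. The three bars and the first punch were gripped only near the top, but they held.
- **Knocked punch:** one punch was knocked aside during the run and ended up close to an amber stone. I picked it from its new place.
- **Stone:** once the lid was shut I could not see the stone again. It lay near the middle of the case just before.

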